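# Set the pawn trough's gate to the feeler gauge

### The job

Set the stiff pine gate of the pawn trough so that it clears the brass strike plate on the post by exactly the thickness of the steel gauge: take the gauge out of its stand, lower it gently into the gap between strike plate and gate until it stands on the sill, let go, and gently swing the gate shut until it just nips the blade (a light fingertip push, never a hard squeeze). Then feel the fit: slowly draw the gauge straight up by about 20 mm, which should go with a slight drag (if it is loose, push the gate a little more), and slide it fully down again. Leave it standing there by itself, still lightly nipped by the gate, ready for the hinge screws to be tightened, and do not upset or shift the dark pawns, the trophy cup or the red bookend.

Things in the scene. Friction and masses are not known exactly. Their poses are not given: they have to be found in the camera images.
- gauge_mid (a point): Middle of the feeler gauge, half-way up its 84 mm. Lower 50 mm: steel blade, 6 mm thick, 22 mm wide. Upper 34 mm: black plastic handle with red inlay, 10 mm thick, 26 mm wide, its middle 25 mm above this point; take it from above by its narrow edges, 26 mm apart along x. z up along the gauge, x along its width, y through its thickness. 65 to 105 g. Starts in the stand.
- gauge: The same gauge, origin at the centre of its foot (42 mm below gauge_mid), same axes.
- stand_hole0 (a point): Centre of the slot's mouth on top of the beech gauge stand (block 70 x 50 mm, 40 mm high, fixed to the counter). The slot is 27 mm along x, 11 mm along y, 30 mm deep, with a 3 mm chamfer. The gauge stands in it with its width along x and its foot on the slot's bottom: gauge_mid is then 12 mm above the mouth. z is up.
- trough: Beech pawn trough, fixed to the counter; origin on the counter under its middle. Runs along its y, 290 mm; walls to 52 mm above the counter; open end and gate at its -y end, where the base runs on as a flat sill, top 10 mm above the counter, to 185 mm from the origin along -y. Five dark pawns stand in it.
- post (a point): Foot of the shutting post's flat upright face, on the sill (10 mm above the counter), at the middle of its 32 mm width. Axes as the trough's: -y out of the face to the gate, x along it to the hinge, z up. A brass strike plate, 30 mm wide, to 50 mm above the counter, stands 1 to 7 mm proud of it (fixed; varies). The gauge belongs before it: foot on the sill, width along x, thickness along y.
- gate: Swinging pine gate, origin on its upright hinge pin at counter height. Its leaf lies along -x of its frame (to 114 mm from the pin, 10 mm thick, 12 to 52 mm above the counter), inner face at y=0 looking to the strike plate, with a hard rubber buffer strip at the lip that gives 0.04 mm per newton. It pivots about z on a stiff hinge that stays where it is left; about 3 N at the knob moves it.
- gate_lip (a point): Point on the gate's inner face (the unpressed face of its buffer) opposite post, 96 mm from the hinge pin, 10 mm above the counter. It starts 18 to 23 mm from post along the post's -y; the gauge is nipped somewhere between 13 and 6.8 mm, depending on the strike plate. At 10 mm the gate is parallel to the post.
- knob (a point): Centre of the flat round end of the gate's beech pull knob, 34 mm above the counter, 32 mm out from the gate's inner face, straight behind gate_lip. The knob's head is 18 mm across and 12 mm long. Pushing on it along the trough's +y shuts the gate.
- pawn1: Dark-stained boxwood pawn standing in the trough, 44 mm tall, base 26 mm across; origin at the centre of its base. Leave alone.
- pawn2: Dark-stained boxwood pawn standing in the trough, 44 mm tall, base 26 mm across; origin at the centre of its base. Leave alone.
- pawn3: Dark-stained boxwood pawn standing in the trough, 44 mm tall, base 26 mm across; origin at the centre of its base. Leave alone.
- pawn4: Dark-stained boxwood pawn standing in the trough, 44 mm tall, base 26 mm across; origin at the centre of its base. Leave alone.
- pawn5: Dark-stained boxwood pawn standing in the trough, 44 mm tall, base 26 mm across; origin at the centre of its base. Leave alone.
- pawn6: Dark-stained boxwood pawn standing on the counter, 44 mm tall, base 26 mm across; origin at the centre of its base. Leave alone.
- pawn7: Dark-stained boxwood pawn standing on the counter, 44 mm tall, base 26 mm across; origin at the centre of its base. Leave alone.
- pawn8: Dark-stained boxwood pawn standing on the counter, 44 mm tall, base 26 mm across; origin at the centre of its base. Leave alone.
- cup: Pewter trophy cup on a dark plinth, 109 mm tall, plinth 68 mm across; origin at the centre of its foot. Leave alone.
- bookend: Red steel bookend, foot 110 x 100 mm, upright 140 mm tall; origin under its middle. Leave alone.

How it is judged (in metres and radians):
On the way, in this order (a step that is already met when the one before it is completed fails the run):
1. the gauge stands fully down on the sill between strike plate and gate, let go (z of gauge_mid in the frame of post below 0.046 m and x of gauge_mid in the frame of post between -0.011 and 0.011 m and y of gauge_mid in the frame of post between -0.036 and 0.012 m and angle between gauge's own z axis and vertical below 0.4 rad and contact force between the fingers and gauge below 0.1 N), for 0.2 s.
2. the gate is swung shut onto the gauge and nips its blade (over 1.5 N) while it stands fully down (z of gauge_mid in the frame of post below 0.046 m and x of gauge_mid in the frame of post between -0.011 and 0.011 m and y of gauge_mid in the frame of post between -0.036 and 0.012 m and contact force between gate and gauge above 1.5 N), for 0.2 s.
3. the gauge is drawn up (its foot 12 to 38 mm above the sill) with the gate still dragging on its blade (over 0.5 N) (z of gauge_mid in the frame of post between 0.054 and 0.08 m and contact force between gate and gauge above 0.5 N), for 0.1 s.
At the end, for the whole second after the job is handed in: the gauge stands upright (within 0.1 rad) and fully down on the sill (within 4 mm) before the post, within 11 mm sideways of the post's middle, still nipped by the gate with more than 0.7 N, gauge and gate at rest and let go (z of gauge_mid in the frame of post below 0.046 m and x of gauge_mid in the frame of post between -0.011 and 0.011 m and y of gauge_mid in the frame of post between -0.036 and 0.012 m and contact force between gate and gauge above 0.7 N and angle between gauge's own z axis and vertical below 0.1 rad and linear speed of gauge below 0.02 m/s and angular speed of gate below 0.02 rad/s and contact force between the fingers and gauge below 0.1 N); the robot touches nothing.
It fails at once if the gate squeezes the gauge with more than 9 N (contact force between gate and gauge above 9 N).
It fails at once if the gauge is rammed into the trough (strike plate, sill or gate) with more than 60 N (contact force between trough and gauge above 60 N).
It fails at once if a dark pawn is knocked over (tilted past 0.5 rad) or shifted by more than 20 mm (angle between any of pawn1, pawn2, pawn3, pawn4, pawn5, pawn6, pawn7, pawn8's own z axis and vertical above 0.5 rad or distance of any of pawn1, pawn2, pawn3, pawn4, pawn5, pawn6, pawn7, pawn8 from where it was at the start of the episode above 0.02 m).
It fails at once if the cup or the bookend is tilted past 0.3 rad or shifted by more than 15 mm (angle between any of cup, bookend's own z axis and vertical above 0.3 rad or distance of any of cup, bookend from where it was at the start of the episode above 0.015 m).
It also fails if it takes over 64 s, if anything falls off the work surface, if the arm or the gripper's body presses on something with over 40 N, if the wrist force passes 120 N, or if a joint passes its speed limit or range.

### The arm

A 6-joint arm with a two-finger parallel gripper is mounted at the origin on the work surface. World frame = base frame: x ahead of the robot, y to its left, z up, the work surface at z = 0. Lengths are in m, angles in degrees, forces in N, time in s.
With the tool pointing down it reaches from about 0.35 to 0.775 m from the base axis. Payload 7.3 kg.
Tool frame: the origin (TCP) lies between the finger pads; the fingertips stand 22 mm ahead of it and the grasp point (between the pads) lies 3 mm ahead of it (manip.tip_extent is the distance from the TCP to the fingertips, in m); z points along the fingers, y is the direction in which the jaws open and shut (so a half turn about z gives the same grasp; the last joint's range is limited). The gripper opens to 92 mm and grips with 3 to 60 N. Pads are 19 mm wide; open, the fingers measure 130 mm over their backs; the gripper's body (75 mm by 190 mm) begins 47 mm behind the grasp point.
Start: joints at [60.447, 19.595, 87.324, -0, 73.075, -8.365], TCP at [0.19, 0.49, 0.249] pointing down, gripper open.
Joint ranges: [-145.02, 145.02], [-44.19, 115.74], [2.07, 154.8], [-57.11, 237.11], [16.16, 152.29], [-177.93, 177.93]. Speed limits (degrees/s): [147.25, 147.25, 180, 180, 180, 180].

### API

Orientations are given as [roll, pitch, yaw] about the fixed x, y, z axes, in that order (R = Rz(yaw) Ry(pitch) Rx(roll)).
In Python, from cell import manip gives the robot as it stands. The module is installed in compiled form; this text tells all that it offers.
- The arm moves only by the tool step_arm, never from a script. Its argument "targets" is a list of rows, each a list of 7 numbers: the shift along the tool's x, y, z normalised to -1 to 1, where 1 is 0.025 m, then the turn, a rotation vector about the tool's x, y, z normalised to -1 to 1, where 1 is 6 degrees, then the opening, from 0 (shut) to 1 (fully open). In form: [[tx, ty, tz, rx, ry, rz, gripper], ...]. A call has 1 to 5 rows; each row shifts and turns the pose as measured when the row begins, along the tool's axes as they then stand; what a row does not reach is not made up. A row lasts 1/8 s, in which the tool goes at most 62.5 mm and 10.7 degrees, less where a joint would pass 70% of its speed; a pose out of reach is approached as far as the arm can. A call with a number of a shift or a turn outside -1 to 1 is refused whole. A call with a gripper value outside its range is refused whole. The fingers move at their own pace and stop on an object; the grip force is fixed at half the most. Time passes only in rows, so rows that do not move let the fingers close. It gives the time, the measured TCP pose, the force and the opening at its end, in the units of the state.
- manip.sense(): the state, without advancing time (a new reading comes with each control period).
- manip.snapshot(name): name is "side" or "top"; returns a dict with "frame" (480x640x3 uint8, blue, green, red), "intrinsics" (3x3 intrinsics, pixels), "extrinsics" (4x4, takes a point from camera to world coordinates). Camera axes: x right, y up, looking along -z (the intrinsics and any distortion apply to the point x, -y, -z); pixel columns grow to the right and rows downward; lengths in m; the calibration is good to about 2 mm. A picture is of the moment at which its call begins. There is no depth.
- manip.sign_off(): hands the job in, once; it reports no verdict.
The state is a dict: "time_s": time; "qpos": joint angles; "dq": joint speeds; "joint_torque": joint torques, N m; "eef_pos": TCP position; "tool_rot": TCP orientation; "wrist_force": force on the tool from outside, world axes, zero at the start; "torque": the same for the moment, N m; "width": opening from 0.0 (shut) to 1.0 (fully open).
Only numpy, scipy, OpenCV 4.12 (cv2) and the standard library are available. Lean on these libraries where they do the work, as an engineer would, in place of code of your own. Each camera call takes 0.05 s, during which the arm holds its last target.

## Working session

There is one attempt and no reset: what is moved stays moved. The work goes in short steps, Python scripts to look and compute and a tool call to move; the robot and the scene stay as the last step left them, time stands still between calls to the robot, and variables do not carry over. Pictures are saved under pics/ and viewed, and the job is handed in when it is done.

Besides the shell and the picture viewer there is one more tool, called after "Request:" by a JSON object that holds its "op" and its "data", one argument or row to a line. step_arm: Moves the arm, as the interface text tells. Its arguments: {"type":"object","properties":{"targets":{"type":"array","items":{"type":"array","items":{"type":"number","minimum":-1,"maximum":1}}}},"required":["targets"]}

```bash
mkdir -p pics
python3 - <<'E'
from cell import manip
import cv2,numpy as np
print(manip.sense())
for n in("side","top"):
    s=manip.snapshot(n); cv2.imwrite(f"pics/{n}0.png",s["frame"]); print(n,s["intrinsics"],s["extrinsics"].round(4),[k for k in s])
E
```

```text
{'time_s': 0.0, 'qpos': array([ 6.04445551e+01,  1.96363316e+01,  8.73767141e+01, -4.01502357e-05,
        7.30723393e+01, -8.36638360e+00]), 'dq': array([ 0.01542199, -0.05453353, -0.03593444,  0.05353916,  0.03427696,
        0.15684961]), 'joint_torque': array([ 6.69018136e-04, -4.31241417e+01, -2.44221425e+01,  7.16616260e-02,
        5.60111634e-02, -1.00528064e-04]), 'eef_pos': array([0.18957058, 0.48919536, 0.24804902]), 'tool_rot': array([-1.79915518e+02, -1.23857597e-02,  1.58810941e+02]), 'wrist_force': array([-0.01554311,  0.00662057,  0.31273092]), 'torque': array([-0.00405221,  0.00744676,  0.02929165]), 'width': 1.00286159436897}
side [[476.41938935   0.         320.11759129]
 [  0.         476.41938935 245.42164292]
 [  0.           0.           1.        ]] [[-0.9057  0.2227 -0.3607  0.2391]
 [-0.4238 -0.4931  0.7597  0.7712]
 [-0.0087  0.841   0.541   0.6135]
 [ 0.      0.      0.      1.    ]] ['frame', 'intrinsics', 'extrinsics']
top [[569.29766793   0.         318.27384468]
 [  0.         569.29766793 253.18149787]
 [  0.           0.           1.        ]] [[ 0.0172  0.9967 -0.0791  0.4974]
 [-0.9998  0.0178  0.0059  0.0077]
 [ 0.0073  0.079   0.9968  1.4526]
 [ 0.      0.      0.      1.    ]] ['frame', 'intrinsics', 'extrinsics']
```

View pics/side0.png

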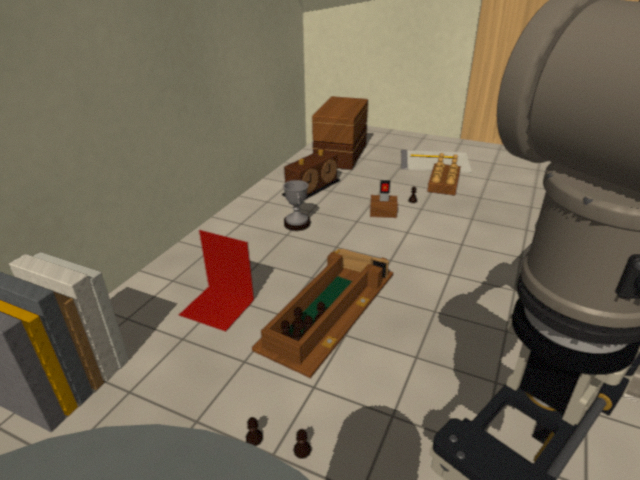

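View pics/top0.png

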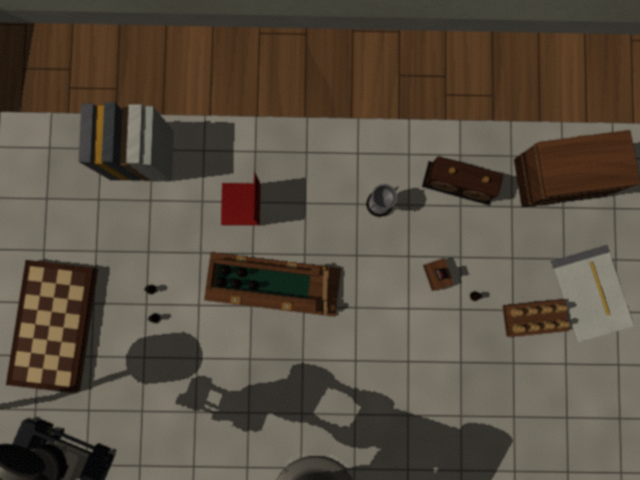

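Overview: the trough is at top pixels (205–340, 255–315) with its gate end on the right, and the stand at (440,273). I'll enlarge both.

```bash
cat > h.py <<'E'
import cv2,numpy as np
from cell import manip
def snap(n,name=None):
    s=manip.snapshot(n)
    if name: cv2.imwrite("pics/"+name,s["frame"])
    return s
def crop(img,x0,y0,w,h,k,name):
    c=cv2.resize(img[y0:y0+h,x0:x0+w],None,fx=k,fy=k,interpolation=cv2.INTER_CUBIC)
    c=cv2.convertScaleAbs(c,alpha=1.4,beta=10)
    st=10
    for x in range((x0+st-1)//st*st,x0+w,st):
        X=int((x-x0+.5)*k); cv2.line(c,(X,0),(X,6),(0,255,255),1); cv2.putText(c,str(x),(X-10,16),0,.35,(0,255,255),1)
    for y in range((y0+st-1)//st*st,y0+h,st):
        Y=int((y-y0+.5)*k); cv2.line(c,(0,Y),(6,Y),(0,255,255),1); cv2.putText(c,str(y),(8,Y+4),0,.35,(0,255,255),1)
    cv2.imwrite("pics/"+name,c)
K={"side":(np.array([[476.41938935,0,320.11759129],[0,476.41938935,245.42164292],[0,0,1]])),"top":np.array([[569.29766793,0,318.27384468],[0,569.29766793,253.18149787],[0,0,1]])}
import json,os
if os.path.exists("ext.npz"): E=dict(np.load("ext.npz"))
def ray(n,u,v):
    p=np.linalg.inv(K[n])@[u,v,1]; d=E[n][:3,:3]@[p[0],-p[1],-p[2]]
    return E[n][:3,3],d/np.linalg.norm(d)
def pix2z(n,u,v,z):
    o,d=ray(n,u,v); return o+d*(z-o[2])/d[2]
def proj(n,P):
    P=np.atleast_2d(P); c=(P-E[n][:3,3])@E[n][:3,:3]; c=c*[1,-1,-1]; q=c@K[n].T; return q[:,:2]/q[:,2:]
def tri(ua,ub):
    o1,d1=ray("side",*ua);o2,d2=ray("top",*ub)
    A=np.stack([d1,-d2],1); t=np.linalg.lstsq(A,o2-o1,rcond=None)[0]
    a=o1+d1*t[0];b=o2+d2*t[1]; return (a+b)/2,np.linalg.norm(a-b)
E
python3 - <<'E'
from h import *
e={n:manip.snapshot(n)["extrinsics"] for n in("side","top")}
np.savez("ext.npz",**e)
s=cv2.imread("pics/side0.png");t=cv2.imread("pics/top0.png")
crop(t,198,245,152,80,5,"t_tr.png");crop(t,410,245,90,60,8,"t_st.png")
crop(s,310,240,100,75,8,"s_gate.png");crop(s,360,170,70,52,10,"s_st.png")
E
```

```text
(no output)
```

View pics/t_tr.png

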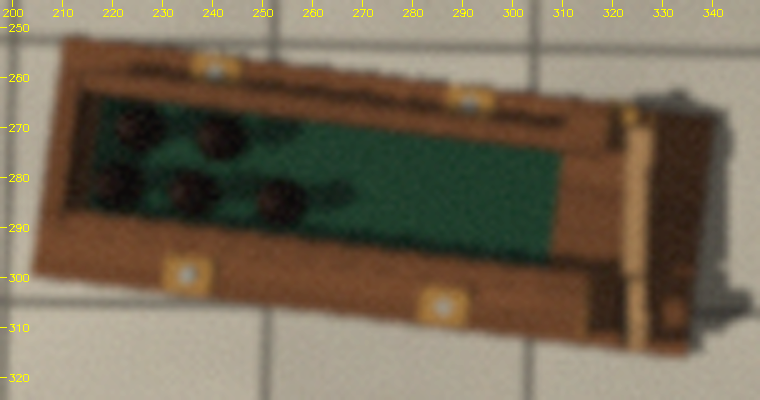

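View pics/t_st.png

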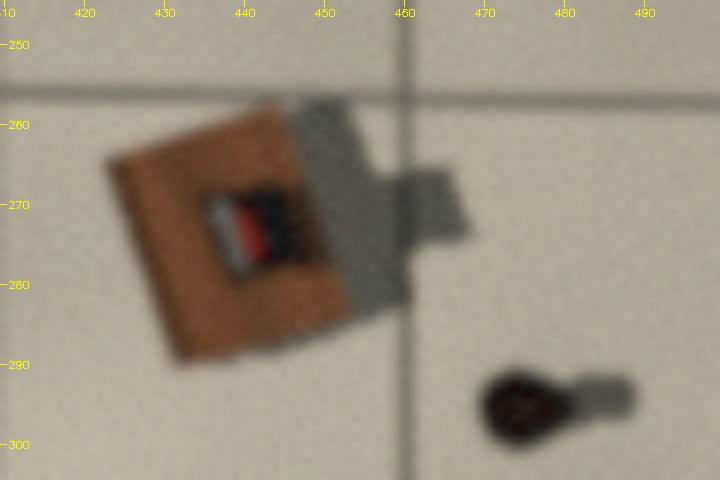

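View pics/s_gate.png

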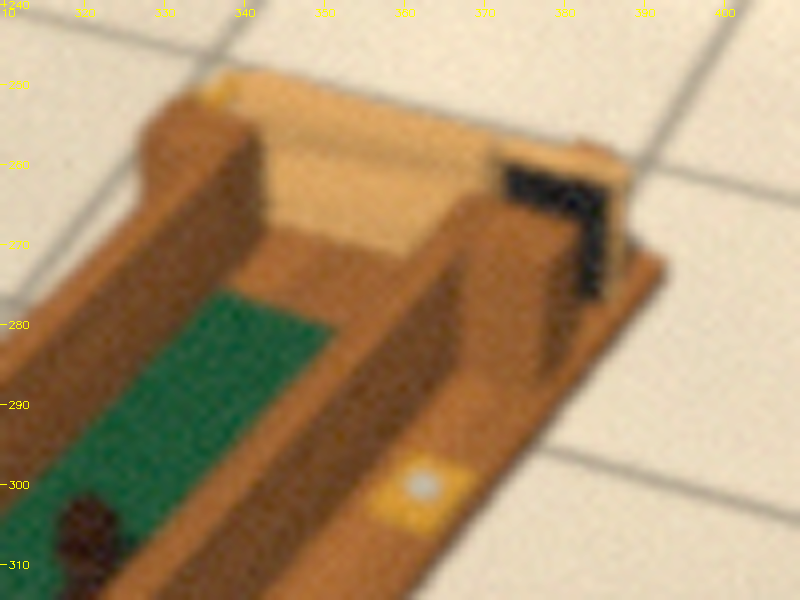

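View pics/s_st.png

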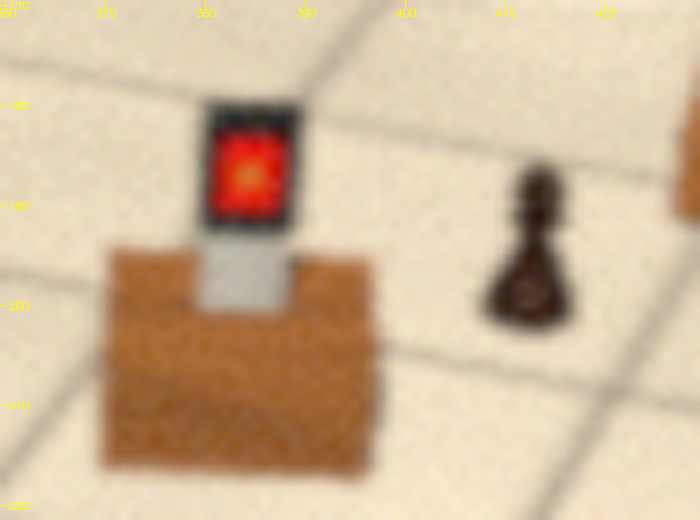

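Run:
```python
from h import *
np.set_printoptions(precision=4,suppress=True)
for nm,(u,v),z in [("bTL",(211,252.5),.0),("bBL",(204.7,300),.0),("bBR",(334.5,315),.01),("bTR",(341,267),.01),("pinT",(323,267.5),.055),("gateU_in",(322.5,270),.052),("gateU_out",(328,270),.052),("gateL_in",(322.5,314),.052),("gateL_out",(327,314),.052),("postfaceU",(315,297),.052),("postfaceL",(314,311),.052),("knob",(333,306),.043),
 ("stTL",(423.5,264.5),.04),("stBL",(431.5,290),.04),("stTR",(443.5,258.5),.04),("stBR",(453,283.5),.04)]:
    print(nm,pix2z("top",u,v,z))
print("side")
for nm,(u,v),z in [("stTL",(370.5,194.5),.04),("stTR",(397,195.5),.04),("hTL",(380,180),.094),("hTR",(389.5,180),.094),("gTopHinge",(338,248.5),.052),("gTopLip",(388,260),.052),("postTop",(366,263.5),.052),("postTopR",(377,268.5),.052),("postFaceR",(373,270),.052)]:
    print(nm,pix2z("side",u,v,z))
```

```text
bTL [0.6095 0.2734 0.    ]
bBL [0.4883 0.2855 0.    ]
bBR [ 0.4563 -0.0444  0.01  ]
bTR [ 0.5777 -0.059   0.01  ]
pinT [ 0.5732 -0.0127  0.055 ]
gateU_in [ 0.5672 -0.0116  0.052 ]
gateU_out [ 0.5674 -0.0252  0.052 ]
gateL_in [ 0.4594 -0.0134  0.052 ]
gateL_out [ 0.4596 -0.0244  0.052 ]
postfaceU [0.5006 0.0057 0.052 ]
postfaceL [0.4663 0.0075 0.052 ]
knob [ 0.4792 -0.0391  0.043 ]
stTL [ 0.5859 -0.2629  0.04  ]
stBL [ 0.5229 -0.2829  0.04  ]
stTR [ 0.6017 -0.3128  0.04  ]
stBR [ 0.5399 -0.3364  0.04  ]
side
stTL [ 0.6054 -0.3165  0.04  ]
stTR [ 0.5394 -0.3395  0.04  ]
hTL [ 0.577  -0.3013  0.094 ]
hTR [ 0.5549 -0.3112  0.094 ]
gTopHinge [ 0.5732 -0.0221  0.052 ]
gTopLip [ 0.4614 -0.0247  0.052 ]
postTop [0.4985 0.006  0.052 ]
postTopR [0.4721 0.0134 0.052 ]
postFaceR [0.4777 0.0217 0.052 ]
```

Run:
```python
from h import *
A={}
for n in("top","side"):
    A[n]=np.mean([manip.snapshot(n)["frame"].astype(float) for _ in range(6)],0)
np.savez("avg0.npz",**A)
def c(n,x0,y0,w,h,k,name,a,b):
    im=np.clip(A[n]*a+b,0,255).astype(np.uint8)
    crop(im,x0,y0,w,h,k,name)
c("top",300,258,50,62,9,"t_g2.png",1.5,10)
c("side",325,240,75,55,10,"s_g2.png",.9,0)
print(manip.sense()['time_s'])
```

```text
0.8
```

View pics/t_g2.png

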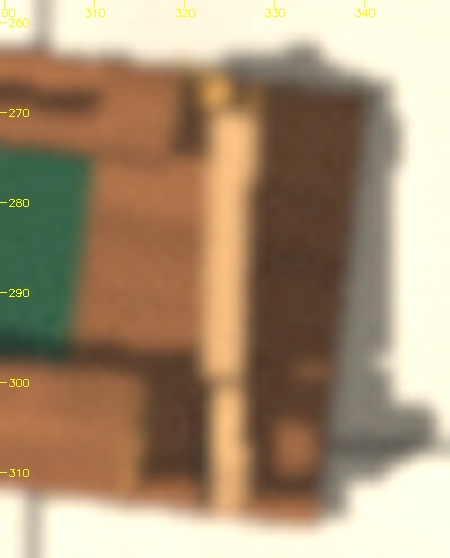

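View pics/s_g2.png

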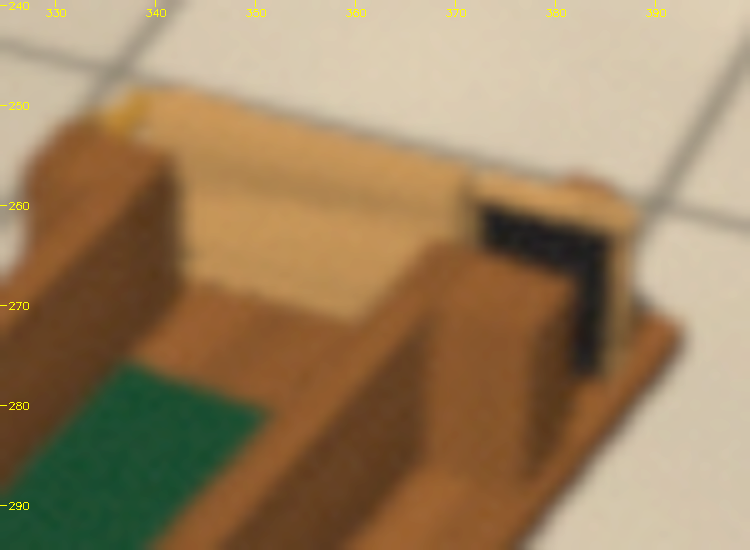

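Run:
```python
from h import *
np.set_printoptions(precision=4,suppress=True)
for n,uv,z in [("top",(314.3,304.7),.052),("top",(315.2,298),.052),("top",(313.9,311.5),.052),("side",(382,267.5),.052),("side",(369,263.5),.052),("top",(323.3,267.8),.056),("side",(338,249.5),.056),("top",(322.3,299),.052),("top",(322.6,271),.052),("top",(332.5,306.5),.043),("top",(334.8,307),.034)]:
    print(n,uv,pix2z(n,*uv,z))
# trough-model overlay
yaw=np.radians(-5.6)
R=np.array([[np.cos(yaw),-np.sin(yaw)],[np.sin(yaw),np.cos(yaw)]])
c0=np.array([(0.6095+.4883+.4563+.5777)/4,(0.2734+.2855-.0444-.059)/4])  # centre of base (y -20)
o=c0+R@[0,.02]
print("origin",o)
for p in [(0.4835,.0066),(0.5732,-.0127),(.4787,.0067)]: print(R.T@(np.array(p)-o))
```

```text
top (314.3, 304.7) [0.4817 0.007  0.052 ]
top (315.2, 298) [0.4981 0.0051 0.052 ]
top (313.9, 311.5) [0.4651 0.0077 0.052 ]
side (382, 267.5) [0.464  0.0059 0.052 ]
side (369, 263.5) [0.4929 0.0035 0.052 ]
top (323.3, 267.8) [ 0.5724 -0.0135  0.056 ]
side (338, 249.5) [ 0.5692 -0.0129  0.056 ]
top (322.3, 299) [ 0.496  -0.0123  0.052 ]
top (322.6, 271) [ 0.5647 -0.0119  0.052 ]
top (332.5, 306.5) [ 0.478  -0.0379  0.043 ]
top (334.8, 307) [ 0.4767 -0.0439  0.034 ]
origin [0.5349 0.1338]
[-0.0387 -0.1316]
[ 0.0524 -0.142 ]
[-0.0435 -0.132 ]
```

Run:
```python
from h import *
np.set_printoptions(precision=4,suppress=True)
A=np.load("avg0.npz")
for n,(x0,y0,w,h) in {"top":(430,262,25,22),"side":(374,174,22,30)}.items():
    im=A[n][y0:y0+h,x0:x0+w]; red=np.clip(im[:,:,2]-1.5*im[:,:,1]-10,0,None) if n=="side" else np.clip(im[:,:,2]-2.2*im[:,:,1]-5,0,None)
    yy,xx=np.mgrid[y0:y0+h,x0:x0+w]; print(n,red.sum(),(red*xx).sum()/red.sum(),(red*yy).sum()/red.sum())
im=np.clip(A["top"]*1.5+10,0,255).astype(np.uint8);crop(im,420,255,45,40,15,"t_st2.png")
```

```text
top 192.13333333333324 441.44760582928524 273.93216516308127
side 4963.75 384.49916897506927 187.03737093931
```

View pics/t_st2.png

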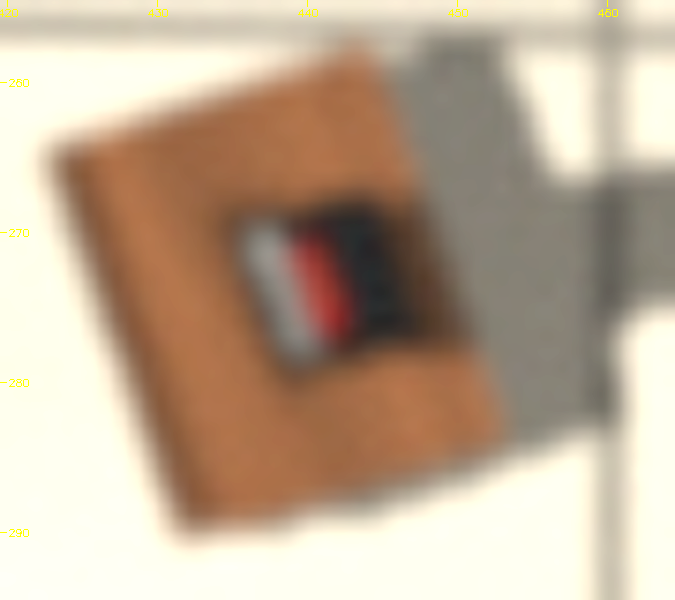

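Run:
```python
from h import *
np.set_printoptions(precision=4,suppress=True)
print(pix2z("top",444.4,272.8,.094),pix2z("top",441.4,273.7,.077), pix2z("side",384.5,187,.077),tri((384.5,187),(441.4,273.7)))
for a in [((444.5,267.8),(447.5,276.7)),((439.3,270),(442.3,278))]:
    p,q=[pix2z("top",*x,.09)[:2] for x in a]; d=p-q; print(np.degrees(np.arctan2(d[1],d[0])),np.linalg.norm(d))
a,b=pix2z("side",370.5,194.7,.04),pix2z("side",397,195.5,.04); print(np.degrees(np.arctan2(*(a-b)[1::-1])))
a,b=pix2z("side",380,180,.094),pix2z("side",389.5,180,.094); print(np.degrees(np.arctan2(*(a-b)[1::-1])),(a+b)/2)
for p in [(425.8,263.5),(444,258),(453,284),(433,289.5)]: print(pix2z("top",*p,.04))
```

```text
[ 0.5635 -0.3027  0.094 ] [ 0.562  -0.2993  0.077 ] [ 0.5637 -0.3011  0.077 ] (array([ 0.5625, -0.2988,  0.0782]), np.float64(0.0010664334621671324))
18.71969737231953 0.02242144322007278
20.711362519724894 0.02038168785668563
20.239255911537544
24.009941531371673 [ 0.5659 -0.3063  0.094 ]
[ 0.5885 -0.2686  0.04  ]
[ 0.603 -0.314  0.04 ]
[ 0.5387 -0.3364  0.04  ]
[ 0.5242 -0.2867  0.04  ]
```

The gauge axis comes out at about (0.564, −0.3025), yaw 19°, and the post at about (0.479, 0.007) with trough yaw −5.6°. Next I travel above the stand.

Request:
{"op": "step_arm", "data": {
  "targets": [
    [-0.98,-0.93,0,0,0,0,1],
    [-0.98,-0.93,0,0,0,0,1],
    [-0.98,-0.93,0,0,0,0,1],
    [-0.98,-0.93,0,0,0,0,1],
    [-0.98,-0.93,0,0,0,0,1]
  ]
}}

```text
time_s: 1.42
eef_pos: [0.2632, 0.3343, 0.2486]
tool_rot: [179.9, 0.0, 159.1]
wrist_force: [0.5, 0.2, 0.5]
width: 1.0
```

Request:
{"op": "step_arm", "data": {
  "targets": [
    [-0.98,-0.93,0,0,0,0,1],
    [-0.98,-0.93,0,0,0,0,1],
    [-0.98,-0.93,0,0,0,0,1],
    [-0.98,-0.93,0,0,0,0,1],
    [-0.98,-0.93,0,0,0,0,1]
  ]
}}

```text
time_s: 2.05
eef_pos: [0.3382, 0.177, 0.2494]
tool_rot: [179.8, 0.2, 159.1]
wrist_force: [-0.0, 0.2, 0.5]
width: 1.0
```

Request:
{"op": "step_arm", "data": {
  "targets": [
    [-0.98,-0.93,0,0,0,0,1],
    [-0.98,-0.93,0,0,0,0,1],
    [-0.98,-0.93,0,0,0,0,1],
    [-0.98,-0.93,0,0,0,0,1],
    [-0.98,-0.93,0,0,0,0,1]
  ]
}}

```text
time_s: 2.68
eef_pos: [0.4133, 0.0192, 0.2504]
tool_rot: [179.7, 0.3, 159.1]
wrist_force: [-0.5, 1.3, 0.3]
width: 1.0
```

Request:
{"op": "step_arm", "data": {
  "targets": [
    [-0.98,-0.93,0,0,0,0,1],
    [-0.98,-0.93,0,0,0,0,1],
    [-0.98,-0.93,0,0,0,0,1],
    [-0.98,-0.93,0,0,0,0,1],
    [-0.98,-0.93,0,0,0,0,1]
  ]
}}

```text
time_s: 3.3
eef_pos: [0.4882, -0.1389, 0.2512]
tool_rot: [179.7, 0.4, 159.0]
wrist_force: [-0.4, 0.2, -0.3]
width: 1.003
```

Request:
{"op": "step_arm", "data": {
  "targets": [
    [0,0,0,0,0,1,0.8],
    [0,0,0,0,0,1,0.8],
    [0,0,0,0,0,1,0.8],
    [0,0,0,0,0,1,0.8],
    [0,0,0,0,0,1,0.8]
  ]
}}

```text
time_s: 3.92
eef_pos: [0.489, -0.1418, 0.2505]
tool_rot: [179.5, 0.2, 127.8]
wrist_force: [1.6, 0.7, -1.3]
width: 0.801
```

```bash
cat >> h.py <<'E'
from scipy.spatial.transform import Rotation as Ro
def plan(x,y,z,yaw,roll=180,pitch=0):
    s=manip.sense(); R=Ro.from_euler("xyz",s["tool_rot"],degrees=True); T=Ro.from_euler("xyz",[roll,pitch,yaw],degrees=True)
    d=R.inv().apply(np.array([x,y,z])-s["eef_pos"]); w=np.degrees((R.inv()*T).as_rotvec())
    d2=T.inv().apply(np.array([x,y,z])-s["eef_pos"])
    print("t",s["time_s"],"pos",s["eef_pos"].round(4),"rot",s["tool_rot"].round(2),"F",s["wrist_force"].round(2),"w",round(s["width"],3))
    print("shift units",(d/.025).round(3),"rot units",(w/6).round(3),"shift units in target frame",(d2/.025).round(3))
E
python3 -c "
from h import *
plan(.5638,-.3025,.25,109)"
```

```text
t 3.925 pos [ 0.489  -0.1418  0.2505] rot [179.52   0.19 127.85] F [ 1.62  0.73 -1.29] w 0.801
shift units [-6.911 -1.581  0.029] rot units [0.084 0.018 3.142] shift units in target frame [-7.051  0.737  0.02 ]
```

Request:
{"op": "step_arm", "data": {
  "targets": [
    [0,0,0,0.03,0,1,0.8],
    [0,0,0,0.03,0,1,0.8],
    [0,0,0,0.03,0,1,0.8],
    [-0.9,0.1,0,0,0,0.1,0.6],
    [-1,0.1,0,0,0,0,0.6]
  ]
}}

```text
time_s: 4.55
eef_pos: [0.5093, -0.1848, 0.2512]
tool_rot: [-180.0, 0.1, 108.7]
wrist_force: [0.1, -0.5, 0.8]
width: 0.63
```

Request:
{"op": "step_arm", "data": {
  "targets": [
    [-1,0.1,0,0,0,0,0.6],
    [-1,0.1,0,0,0,0,0.6],
    [-1,0.1,0,0,0,0,0.6],
    [-1,0.1,0,0,0,0,0.6],
    [-1,0.1,0,0,0,0,0.6]
  ]
}}

```text
time_s: 5.18
eef_pos: [0.5627, -0.3028, 0.2513]
tool_rot: [180.0, 0.1, 108.7]
wrist_force: [-0.8, 0.4, 0.4]
width: 0.596
```

```bash
python3 -c "
from h import *
plan(.5638,-.3025,.13,109)"
```

```text
t 5.175 pos [ 0.5627 -0.3028  0.2513] rot [1.7999e+02 1.2000e-01 1.0868e+02] F [-0.85  0.39  0.39] w 0.596
shift units [0.008 0.044 4.853] rot units [ 0.001  0.019 -0.054] shift units in target frame [-2.000e-03  4.400e-02  4.853e+00]
```

Request:
{"op": "step_arm", "data": {
  "targets": [
    [0,0.04,1,0,0.02,-0.05,0.6],
    [0,0,1,0,0,0,0.6],
    [0,0,1,0,0,0,0.6],
    [0,0,1,0,0,0,0.6],
    [0,0,1,0,0,0,0.6]
  ]
}}

```text
time_s: 5.8
eef_pos: [0.5654, -0.3058, 0.1239]
tool_rot: [179.8, 0.2, 108.9]
wrist_force: [-0.4, 0.7, -0.5]
width: 0.601
```

```bash
python3 -c "
from h import *
plan(.5638,-.3025,.083,109)
t=snap('top')['frame'];s=snap('side')['frame']
crop(t,400,235,80,60,8,'t1.png');crop(s,350,130,80,80,7,'s1.png')
"
```

```text
t 5.8 pos [ 0.5654 -0.3058  0.1239] rot [179.83   0.24 108.85] F [-0.36  0.73 -0.48] w 0.601
shift units [ 0.152 -0.021  1.637] rot units [ 0.028  0.04  -0.024] shift units in target frame [ 0.145 -0.016  1.638]
```

View pics/t1.png

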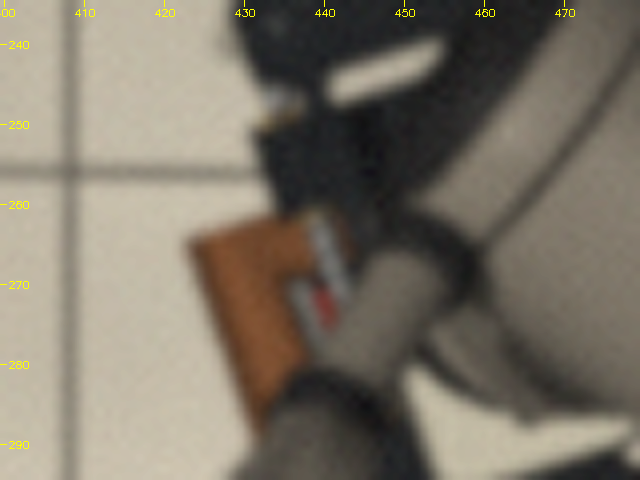

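View pics/s1.png

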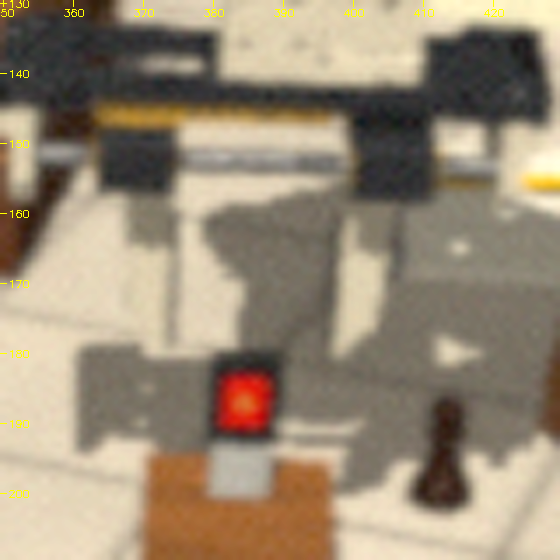

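```bash
python3 -c "
from h import *
p=manip.sense()['eef_pos'];R=Ro.from_euler('xyz',manip.sense()['tool_rot'],degrees=True)
for q in [(0,0,0),(0,.0276,.022),(0,-.0276,.022),(0,0,-.047)]:
  print(q,proj('side',p+R.apply(q)),proj('top',p+R.apply(q)))
print(proj('side',[.5638,-.3025,.094]))
"
```

```text
(0, 0, 0) [[386.05250072 170.33381094]] [[447.9917578  272.13420294]]
(0, 0.0276, 0.022) [[374.5876769  177.94071299]] [[442.07993924 261.55678785]]
(0, -0.0276, 0.022) [[396.43381858 178.74861858]] [[449.57258957 283.60903697]]
(0, 0, -0.047) [[387.2993511  152.67896215]] [[452.87790252 271.16159698]]
[[385.0720312  180.71953963]]
```

Request:
{"op": "step_arm", "data": {
  "targets": [
    [0.15,-0.02,0.3,0.03,0.04,-0.02,0.6],
    [0.03,0,0.5,0,0,0,0.6],
    [0.02,0,0.5,0,0,0,0.6],
    [0,0,0.3,0,0,0,0.6]
  ]
}}

```text
time_s: 6.4
eef_pos: [0.5629, -0.3006, 0.0823]
tool_rot: [-179.9, -0.1, 109.0]
wrist_force: [-0.0, -0.2, 0.1]
width: 0.603
```

```bash
python3 -c "
from h import *
plan(.5638,-.3025,.083,109)
s=snap('side')['frame']
crop(s,350,150,80,60,8,'s2.png')
"
```

```text
t 6.4 pos [ 0.5629 -0.3006  0.0823] rot [-1.7993e+02 -8.0000e-02  1.0899e+02] F [-0.02 -0.2   0.09] w 0.603
shift units [-0.084  0.01  -0.027] rot units [-0.011 -0.014 -0.001] shift units in target frame [-0.084  0.01  -0.027]
```

View pics/s2.png

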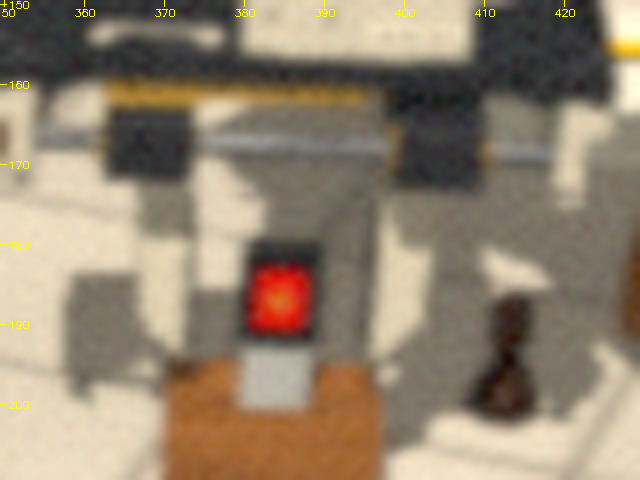

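Request:
{"op": "step_arm", "data": {
  "targets": [
    [-0.08,0,0,0,0,0,0.5],
    [0,0,0,0,0,0,0.2],
    [0,0,0,0,0,0,0.1],
    [0,0,0,0,0,0,0.1]
  ]
}}

```text
time_s: 6.95
eef_pos: [0.5637, -0.3029, 0.0822]
tool_rot: [-179.9, -0.1, 109.0]
wrist_force: [0.4, -0.2, -0.3]
width: 0.28
```

Request:
{"op": "step_arm", "data": {
  "targets": [
    [0,0,0,0,0,0,0.1],
    [0,0,0,0,0,0,0.1],
    [0,0,0,0,0,0,0.1]
  ]
}}

```text
time_s: 7.32
eef_pos: [0.5636, -0.3028, 0.0822]
tool_rot: [-179.9, -0.1, 109.0]
wrist_force: [0.6, -0.6, -0.4]
width: 0.282
```

```bash
python3 -c "
from h import *
plan(.5638,-.3025,.083,109)
print(manip.sense()['torque'])"
```

```text
t 7.325 pos [ 0.5636 -0.3028  0.0822] rot [-1.7994e+02 -8.0000e-02  1.0898e+02] F [ 0.6  -0.56 -0.36] w 0.282
shift units [ 0.009  0.011 -0.032] rot units [-0.011 -0.013 -0.003] shift units in target frame [ 0.009  0.011 -0.032]
[-0.05092155 -0.00934027 -0.0304131 ]
```

Request:
{"op": "step_arm", "data": {
  "targets": [
    [0,0,-0.4,0,0,0,0.1],
    [0,0,-0.8,0,0,0,0.1],
    [0,0,-0.8,0,0,0,0.1],
    [0,0,-0.9,0,0,0,0.1],
    [0,0,-0.9,0,0,0,0.1]
  ]
}}

```text
time_s: 7.95
eef_pos: [0.5632, -0.3024, 0.1807]
tool_rot: [-179.9, -0.2, 109.0]
wrist_force: [-0.5, -0.5, -1.6]
width: 0.279
```

```bash
python3 -c "
from h import *
plan(.4785,-.005,.17,84.4)
s=snap('side')['frame']
crop(s,350,110,80,90,6,'s3.png')
"
```

```text
t 7.95 pos [ 0.5632 -0.3024  0.1807] rot [-179.85   -0.2   108.99] F [-0.49 -0.49 -1.59] w 0.279
shift units [12.351  0.668  0.47 ] rot units [-0.031 -0.027  4.098] shift units in target frame [11.51  -4.533  0.429]
```

View pics/s3.png

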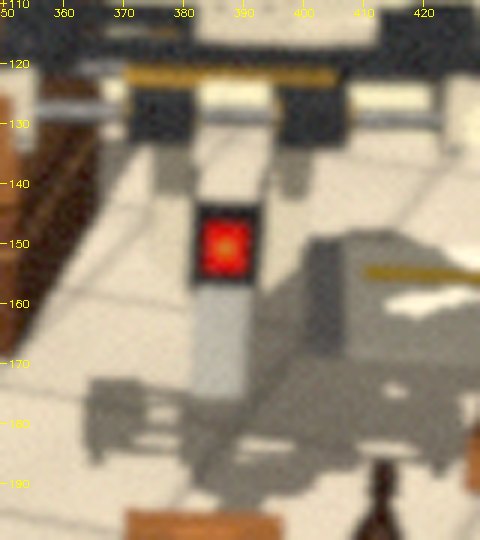

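The gauge is held upright and clear of the stand (blade foot at side pixel (386,175)). I turn it and travel to the gap.

Request:
{"op": "step_arm", "data": {
  "targets": [
    [0,0,0,0,0,0.82,0.1],
    [0,0,0,0,0,0.82,0.1],
    [0,0,0,0,0,0.82,0.1],
    [0,0,0,0,0,0.82,0.1],
    [0,0,0,0,0,0.82,0.1]
  ]
}}

```text
time_s: 8.62
eef_pos: [0.5648, -0.3035, 0.1867]
tool_rot: [179.7, 0.2, 83.6]
wrist_force: [0.2, -0.1, -1.1]
width: 0.281
```

Request:
{"op": "step_arm", "data": {
  "targets": [
    [0.9,-0.36,0,0,0,0,0.1],
    [0.95,-0.38,0,0,0,0,0.1],
    [0.95,-0.38,0,0,0,0,0.1],
    [0.95,-0.38,0,0,0,0,0.1],
    [0.95,-0.38,0,0,0,0,0.1]
  ]
}}

```text
time_s: 9.25
eef_pos: [0.5303, -0.1798, 0.1859]
tool_rot: [179.6, 0.2, 83.4]
wrist_force: [0.1, 0.2, -0.8]
width: 0.283
```

Request:
{"op": "step_arm", "data": {
  "targets": [
    [0.95,-0.38,0,0,0,0,0.1],
    [0.95,-0.38,0,0,0,0,0.1],
    [0.95,-0.38,0,0,0,0,0.1],
    [0.95,-0.38,0,0,0,0,0.1],
    [0.95,-0.38,0,0,0,0,0.1]
  ]
}}

```text
time_s: 9.88
eef_pos: [0.4954, -0.0523, 0.186]
tool_rot: [179.5, 0.2, 83.4]
wrist_force: [0.1, 0.6, -0.3]
width: 0.278
```

```bash
python3 -c "
from h import *
plan(.4785,-.005,.15,84.4)
"
```

```text
t 9.875 pos [ 0.4954 -0.0523  0.186 ] rot [179.46   0.24  83.37] F [ 0.06  0.56 -0.27] w 0.278
shift units [ 1.806 -0.905  1.424] rot units [ 0.089  0.041 -0.171] shift units in target frame [ 1.816 -0.859  1.44 ]
```

Request:
{"op": "step_arm", "data": {
  "targets": [
    [0.6,-0.28,0.2,0.09,0.04,-0.17,0.1],
    [0.6,-0.28,0.3,0,0,0,0.1],
    [0.5,-0.25,0.3,0,0,0,0.1],
    [0.15,-0.05,0.3,0,0,0,0.1],
    [0,0,0,0,0,0,0.1]
  ]
}}

```text
time_s: 10.5
eef_pos: [0.4775, -0.0011, 0.1562]
tool_rot: [-180.0, 0.0, 84.6]
wrist_force: [-0.1, -0.4, -0.2]
width: 0.282
```

```bash
python3 -c "
from h import *
plan(.4785,-.005,.145,84.4)
t=snap('top')['frame'];s=snap('side')['frame']
crop(t,290,250,60,70,8,'t4.png');crop(s,325,200,80,95,6,'s4.png')
"
```

```text
t 10.5 pos [ 0.4775 -0.0011  0.1562] rot [-1.7995e+02  1.0000e-02  8.4560e+01] F [-0.1  -0.38 -0.24] w 0.282
shift units [-0.152  0.053  0.45 ] rot units [-0.008  0.002  0.026] shift units in target frame [-0.152  0.053  0.45 ]
```

View pics/t4.png

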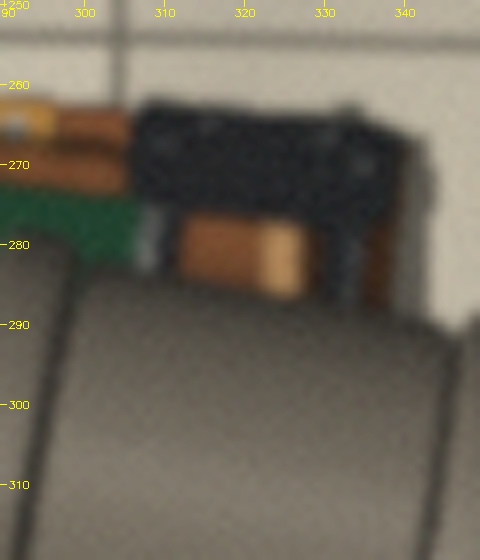

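View pics/s4.png

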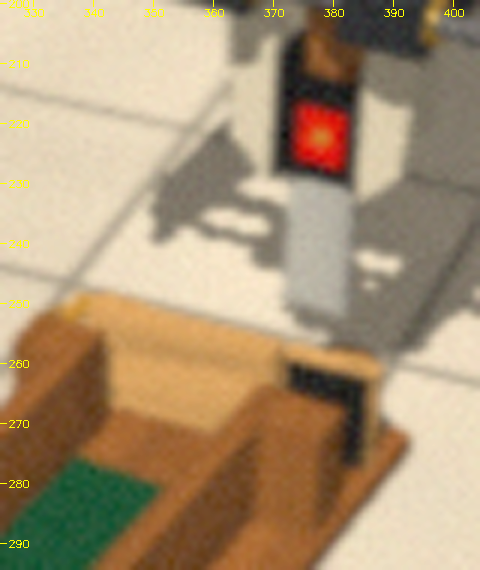

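```bash
python3 -c "
from h import *
np.set_printoptions(precision=4,suppress=True)
for u,v in[(378,266.5),(378,263.9),(378,261.2),(374,260.5),(385,262.5),(372,264.5),(381.5,267.5)]: print(u,v,pix2z('side',u,v,.052))
R=Ro.from_euler('xyz',manip.sense()['tool_rot'],degrees=True);p=manip.sense()['eef_pos']
print('foot corners',[proj('side',p+R.apply(q)).round(1) for q in[(.003,.011,.0722),(.003,-.011,.0722),(-.003,.011,.0722),(-.003,-.011,.0722),(.005,0,.005)]])
"
```

```text
378 266.5 [0.4725 0.006  0.052 ]
378 263.9 [ 0.4756 -0.0028  0.052 ]
378 261.2 [ 0.4788 -0.012   0.052 ]
374 260.5 [ 0.4872 -0.011   0.052 ]
385 262.5 [ 0.4642 -0.0135  0.052 ]
372 264.5 [0.4861 0.0043 0.052 ]
381.5 267.5 [0.4649 0.0064 0.052 ]
foot corners [array([[371.9, 249.8]]), array([[381.9, 252.8]]), array([[373.2, 248.4]]), array([[383.2, 251.4]]), array([[378.4, 222.8]])]
```

Request:
{"op": "step_arm", "data": {
  "targets": [
    [-0.16,0.05,0.2,0,0,0.03,0.1],
    [0,0,0.2,0,0,0,0.1],
    [0,0,0,0,0,0,0.1]
  ]
}}

```text
time_s: 10.98
eef_pos: [0.4796, -0.007, 0.1465]
tool_rot: [179.9, 0.0, 84.2]
wrist_force: [-0.8, 0.9, -1.2]
width: 0.279
```

```bash
python3 -c "
from h import *
plan(.4785,-.005,.105,84.4)
s=snap('side')['frame']
crop(s,340,210,65,75,8,'s5.png')
"
```

```text
t 10.975 pos [ 0.4796 -0.007   0.1465] rot [1.7991e+02 3.0000e-02 8.4250e+01] F [-0.83  0.85 -1.22] w 0.279
shift units [ 0.075 -0.056  1.659] rot units [ 0.016  0.006 -0.026] shift units in target frame [ 0.074 -0.053  1.659]
```

View pics/s5.png

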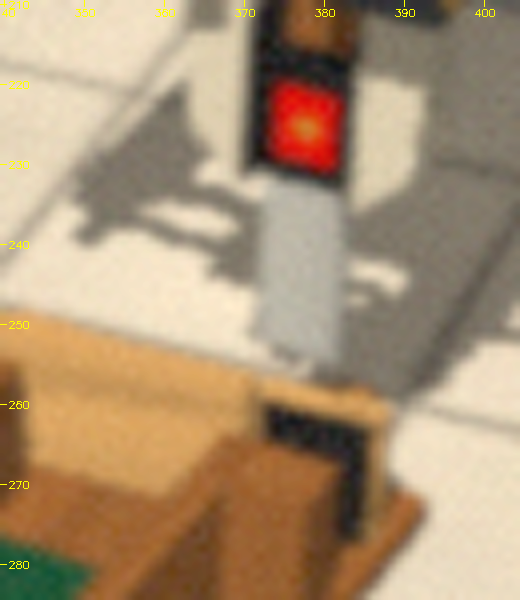

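Request:
{"op": "step_arm", "data": {
  "targets": [
    [0.07,-0.05,0.2,0,0,-0.02,0.1],
    [0,0,0.4,0,0,0,0.1],
    [0,0,0.3,0,0,0,0.1],
    [0,0,0.15,0,0,0,0.1],
    [0,0,0,0,0,0,0.1]
  ]
}}

```text
time_s: 11.65
eef_pos: [0.4785, -0.0049, 0.1183]
tool_rot: [179.9, 0.0, 84.4]
wrist_force: [0.1, 0.0, -0.8]
width: 0.28
```

```bash
python3 -c "
from h import *
plan(.4785,-.005,.084,84.4)
s=snap('side')['frame']
crop(s,340,210,65,75,8,'s6.png')
"
```

```text
t 11.65 pos [ 0.4785 -0.0049  0.1183] rot [1.7992e+02 3.0000e-02 8.4390e+01] F [ 0.06  0.05 -0.77] w 0.28
shift units [-5.000e-03 -1.000e-03  1.373e+00] rot units [ 0.014  0.006 -0.002] shift units in target frame [-6.000e-03  1.000e-03  1.373e+00]
```

View pics/s6.png

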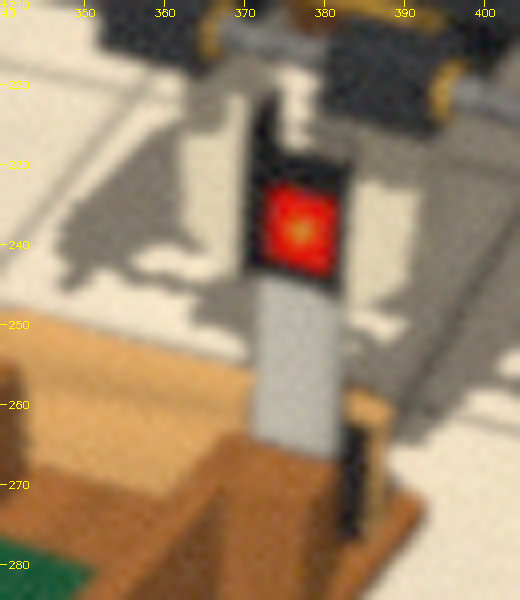

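Request:
{"op": "step_arm", "data": {
  "targets": [
    [0,0,0.3,0,0,0,0.1],
    [0,0,0.3,0,0,0,0.1],
    [0,0,0.25,0,0,0,0.1],
    [0,0,0.2,0,0,0,0.1],
    [0,0,0.1,0,0,0,0.1]
  ]
}}

```text
time_s: 12.32
eef_pos: [0.479, -0.005, 0.0881]
tool_rot: [179.9, 0.0, 84.4]
wrist_force: [-1.1, 0.2, -0.9]
width: 0.282
```

```bash
python3 -c "
from h import *
plan(.4785,-.005,.082,84.4)
"
```

```text
t 12.325 pos [ 0.479  -0.005   0.0881] rot [1.7985e+02 4.0000e-02 8.4390e+01] F [-1.05  0.22 -0.86] w 0.282
shift units [-0.003 -0.019  0.242] rot units [ 0.025  0.006 -0.002] shift units in target frame [-0.003 -0.018  0.242]
```

Request:
{"op": "step_arm", "data": {
  "targets": [
    [0,-0.02,0.1,0.02,0,0,0.1],
    [0,0,0.1,0,0,0,0.1],
    [0,0,0.05,0,0,0,0.1],
    [0,0,0.03,0,0,0,0.1],
    [0,0,0,0,0,0,0.1]
  ]
}}

```text
time_s: 12.95
eef_pos: [0.4787, -0.0049, 0.0822]
tool_rot: [179.9, 0.0, 84.4]
wrist_force: [0.2, -0.1, -1.3]
width: 0.281
```

```bash
python3 -c "
from h import *
plan(.4785,-.005,.082,84.4)
s=snap('side')['frame']
crop(s,340,210,65,75,8,'s7.png')
"
```

```text
t 12.95 pos [ 0.4787 -0.0049  0.0822] rot [1.7991e+02 5.0000e-02 8.4400e+01] F [ 0.24 -0.09 -1.27] w 0.281
shift units [-0.004 -0.009  0.009] rot units [ 0.015  0.008 -0.001] shift units in target frame [-0.004 -0.009  0.009]
```

View pics/s7.png

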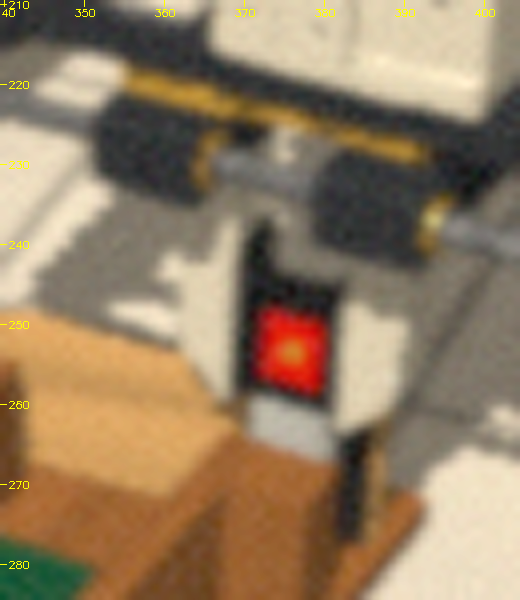

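Request:
{"op": "step_arm", "data": {
  "targets": [
    [0,0,0.03,0,0,0,0.1],
    [0,0,0.03,0,0,0,0.1],
    [0,0,0,0,0,0,0.1]
  ]
}}

```text
time_s: 13.38
eef_pos: [0.4789, -0.005, 0.0821]
tool_rot: [179.9, 0.1, 84.4]
wrist_force: [-0.0, 0.1, -1.1]
width: 0.278
```

Request:
{"op": "step_arm", "data": {
  "targets": [
    [0,0,0.03,0,0,0,0.1],
    [0,0,0,0,0,0,0.1]
  ]
}}

```text
time_s: 13.62
eef_pos: [0.4791, -0.005, 0.082]
tool_rot: [179.8, 0.1, 84.4]
wrist_force: [-1.6, 0.7, 0.1]
width: 0.283
```

Request:
{"op": "step_arm", "data": {
  "targets": [
    [0,0,0.08,0,0,0,0.1],
    [0,0,0.0,0,0,0,0.1],
    [0,0,0.08,0,0,0,0.1],
    [0,0,0,0,0,0,0.1]
  ]
}}

```text
time_s: 14.12
eef_pos: [0.4799, -0.0051, 0.0821]
tool_rot: [179.6, 0.1, 84.4]
wrist_force: [-0.1, -0.2, -1.0]
width: 0.278
```

```bash
python3 -c "
from h import *
plan(.4785,-.005,.082,84.4)
"
```

```text
t 14.125 pos [ 0.4799 -0.0051  0.0821] rot [1.7963e+02 8.0000e-02 8.4430e+01] F [-0.15 -0.21 -1.03] w 0.278
shift units [-0.003 -0.056  0.003] rot units [0.062 0.014 0.005] shift units in target frame [-0.003 -0.056  0.003]
```

Request:
{"op": "step_arm", "data": {
  "targets": [
    [0,0,0,0,0,0,0.33],
    [0,0,0,0,0,0,0.4],
    [0,0,0,0,0,0,0.5],
    [0,0,0,0,0,0,0.5]
  ]
}}

```text
time_s: 14.62
eef_pos: [0.48, -0.0051, 0.081]
tool_rot: [179.7, 0.1, 84.4]
wrist_force: [-0.1, 0.3, -0.1]
width: 0.496
```

```bash
python3 -c "
from h import *
plan(.479,-.005,.15,84.4)
s=snap('side')['frame']
crop(s,340,210,65,75,8,'s8.png')
"
```

```text
t 14.625 pos [ 0.48   -0.0051  0.081 ] rot [1.7966e+02 8.0000e-02 8.4420e+01] F [-0.07  0.32 -0.13] w 0.496
shift units [-0.003 -0.024 -2.761] rot units [0.056 0.013 0.004] shift units in target frame [ 1.00e-03 -4.10e-02 -2.76e+00]
```

View pics/s8.png

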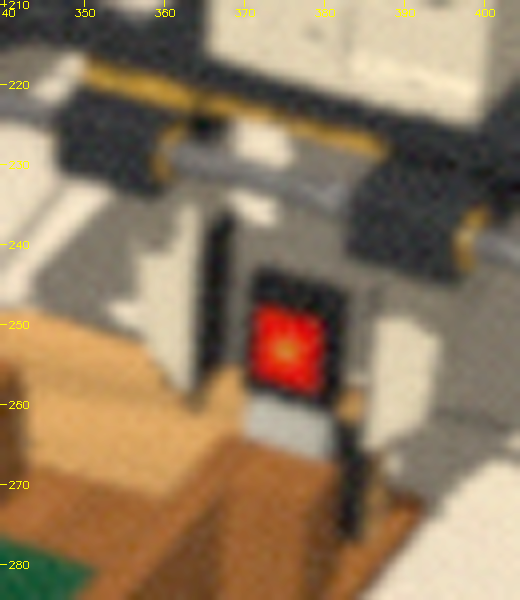

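Gauge let go and still standing (inlay at (376,253), unchanged). I retreat upward and go behind the knob.

Request:
{"op": "step_arm", "data": {
  "targets": [
    [0,0,-0.2,0,0,0,0.5],
    [0,0,-0.5,0.02,0,0,0.5],
    [0,0,-1,0.03,0.01,0,0.5],
    [0,0,-1,0,0,0,0.5],
    [0,0,-0.2,0,0,0,0]
  ]
}}

```text
time_s: 15.3
eef_pos: [0.48, -0.0051, 0.1579]
tool_rot: [179.9, 0.0, 84.4]
wrist_force: [0.4, 0.5, -0.4]
width: 0.435
```

Request:
{"op": "step_arm", "data": {
  "targets": [
    [-0.6,0.05,0,0,0,0,0],
    [-0.9,0,0,0,0,0,0],
    [-0.9,0,0,0,0,0,0],
    [-0.4,0,0,0,0,0,0],
    [0,0,0,0,0,0,0]
  ]
}}

```text
time_s: 15.92
eef_pos: [0.4726, -0.0791, 0.1554]
tool_rot: [-179.8, 0.0, 84.4]
wrist_force: [-0.2, 1.1, -1.0]
width: 0.007
```

```bash
python3 -c "
from h import *
plan(.476,-.068,.055,84.4)
t=snap('top')['frame'];s=snap('side')['frame']
crop(s,330,190,80,90,6,'s9.png');crop(t,290,250,60,70,8,'t9.png')
"
```

```text
t 15.925 pos [ 0.4726 -0.0791  0.1554] rot [-179.84    0.     84.42] F [-0.23  1.07 -1.03] w 0.007
shift units [0.454 0.102 4.016] rot units [-0.027  0.     0.003] shift units in target frame [0.454 0.09  4.016]
```

View pics/s9.png

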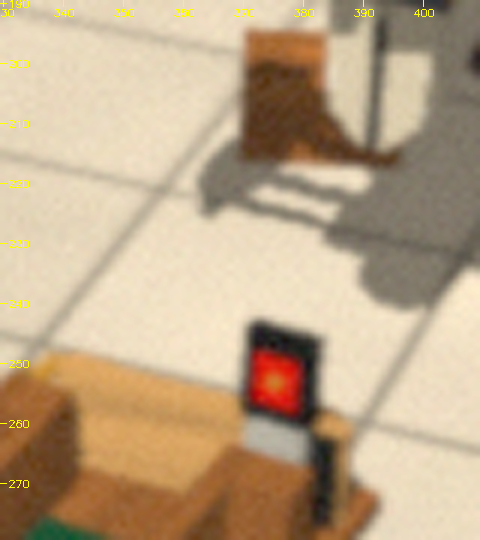

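View pics/t9.png

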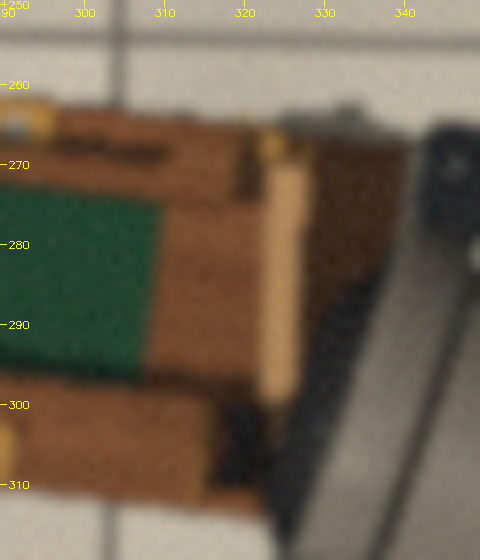

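Request:
{"op": "step_arm", "data": {
  "targets": [
    [0.05,0.1,0.9,-0.02,0,0,0],
    [0,0,0.9,0,0,0,0],
    [0,0,0.9,0,0,0,0],
    [0,0,0.7,0,0,0,0],
    [0,0,0.2,0,0,0,0]
  ]
}}

```text
time_s: 16.65
eef_pos: [0.4764, -0.0738, 0.0635]
tool_rot: [179.9, -0.0, 84.8]
wrist_force: [-0.0, 0.5, 0.0]
width: 0.0
```

```bash
python3 -c "
from h import *
plan(.476,-.058,.055,84.4)
"
```

```text
t 16.65 pos [ 0.4764 -0.0738  0.0635] rot [ 1.7991e+02 -2.0000e-02  8.4750e+01] F [-0.01  0.47  0.02] w 0.0
shift units [ 0.629 -0.074  0.342] rot units [ 0.015 -0.004  0.059] shift units in target frame [ 0.629 -0.078  0.342]
```

Request:
{"op": "step_arm", "data": {
  "targets": [
    [0,0,0.25,0.01,0,0.05,0],
    [0.15,0,0.06,0,0,0,0],
    [0.2,0,0,0,0,0,0],
    [0,0,0,0,0,0,0]
  ]
}}

```text
time_s: 17.15
eef_pos: [0.4783, -0.064, 0.0567]
tool_rot: [179.8, -0.0, 84.5]
wrist_force: [-0.9, 0.2, 0.3]
width: 0.007
```

```bash
python3 -c "
from h import *
plan(.476,-.056,.055,84.4)
s=snap('side')['frame'];t=snap('top')['frame']
crop(s,340,205,80,75,8,'s10.png');crop(t,290,250,60,70,8,'t10.png')
"
```

```text
t 17.15 pos [ 0.4783 -0.064   0.0567] rot [179.84  -0.    84.49] F [-0.89  0.2   0.32] w 0.007
shift units [ 0.309 -0.122  0.067] rot units [ 0.026 -0.001  0.015] shift units in target frame [ 0.309 -0.122  0.067]
```

View pics/s10.png

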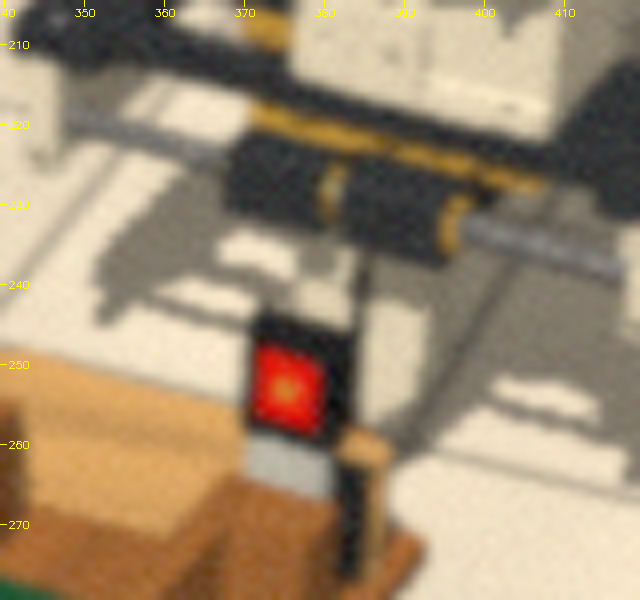

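View pics/t10.png

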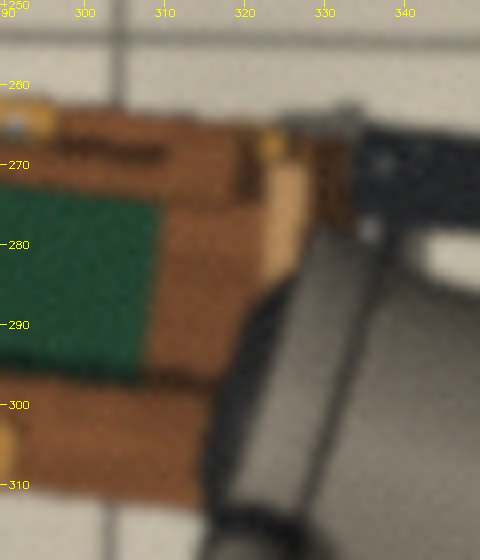

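Request:
{"op": "step_arm", "data": {
  "targets": [
    [0.08,-0.08,0,0.02,0,0,0],
    [0.08,0,0,0,0,0,0],
    [0.05,0,0,0,0,0,0],
    [0,0,0,0,0,0,0]
  ]
}}

```text
time_s: 17.75
eef_pos: [0.4768, -0.0587, 0.0569]
tool_rot: [179.9, 0.0, 84.5]
wrist_force: [-0.8, 0.3, 0.3]
width: 0.004
```

Request:
{"op": "step_arm", "data": {
  "targets": [
    [0.05,0,0,0,0,0,0],
    [0.05,0,0,0,0,0,0],
    [0,0,0,0,0,0,0]
  ]
}}

```text
time_s: 18.12
eef_pos: [0.477, -0.0561, 0.0569]
tool_rot: [179.9, 0.0, 84.5]
wrist_force: [-0.1, -0.8, -0.1]
width: 0.007
```

Request:
{"op": "step_arm", "data": {
  "targets": [
    [0.04,0,0,0,0,0,0],
    [0.04,0,0,0,0,0,0]
  ]
}}

```text
time_s: 18.38
eef_pos: [0.4771, -0.0544, 0.0569]
tool_rot: [180.0, 0.0, 84.5]
wrist_force: [-1.4, -3.1, 1.0]
width: 0.002
```

Request:
{"op": "step_arm", "data": {
  "targets": [
    [0.04,0,0,0,0,0,0],
    [0.04,0,0,0,0,0,0]
  ]
}}

```text
time_s: 18.62
eef_pos: [0.4767, -0.0528, 0.0568]
tool_rot: [-180.0, 0.1, 84.5]
wrist_force: [-2.9, -3.3, 1.1]
width: 0.005
```

```bash
python3 -c "
from h import *
plan(.476,-.056,.055,84.4)
for i in range(5):
  manip.snapshot('top'); print(manip.sense()['wrist_force'].round(2))
"
```

```text
t 18.625 pos [ 0.4767 -0.0528  0.0568] rot [-1.7996e+02  8.0000e-02  8.4480e+01] F [-2.92 -3.31  1.14] w 0.005
shift units [-0.13  -0.015  0.073] rot units [-0.006  0.014  0.013] shift units in target frame [-0.13  -0.015  0.072]
[-2.72 -2.89  1.15]
[-2.74 -2.5   1.42]
[-2.69 -3.37  0.7 ]
[-2.26 -3.53  0.57]
[-2.84 -3.66  0.79]
```

Request:
{"op": "step_arm", "data": {
  "targets": [
    [0.02,-0.008,0,0,0,0,0],
    [0.02,-0.008,0,0,0,0,0],
    [0.02,-0.008,0,0,0,0,0],
    [0.02,-0.008,0,0,0,0,0]
  ]
}}

```text
time_s: 19.38
eef_pos: [0.4762, -0.0506, 0.0568]
tool_rot: [-180.0, 0.1, 84.5]
wrist_force: [-2.2, -3.9, 1.4]
width: 0.004
```

```bash
python3 -c "
from h import *
for i in range(3):
  plan(.476,-.056,.055,84.4)
  manip.snapshot('top')
"
```

```text
t 19.375 pos [ 0.4762 -0.0506  0.0568] rot [-1.7998e+02  8.0000e-02  8.4480e+01] F [-2.18 -3.88  1.36] w 0.004
shift units [-0.215  0.012  0.072] rot units [-0.003  0.013  0.013] shift units in target frame [-0.215  0.013  0.071]
t 19.425 pos [ 0.4762 -0.0505  0.0568] rot [-1.7998e+02  7.0000e-02  8.4480e+01] F [-2.85 -3.17  0.67] w 0.005
shift units [-0.218  0.013  0.072] rot units [-0.003  0.012  0.013] shift units in target frame [-0.218  0.014  0.072]
t 19.475 pos [ 0.4762 -0.0505  0.0568] rot [-1.7998e+02  7.0000e-02  8.4480e+01] F [-2.56 -3.05  0.69] w 0.007
shift units [-0.218  0.014  0.072] rot units [-0.003  0.012  0.013] shift units in target frame [-0.218  0.014  0.071]
```

Request:
{"op": "step_arm", "data": {
  "targets": [
    [0.01,-0.004,0,0,0,0,0],
    [0.01,-0.004,0,0,0,0,0],
    [0.01,-0.004,0,0,0,0,0],
    [0.01,-0.004,0,0,0,0,0],
    [0.01,-0.004,0,0,0,0,0]
  ]
}}

```text
time_s: 20.15
eef_pos: [0.4759, -0.0494, 0.0568]
tool_rot: [-180.0, 0.1, 84.5]
wrist_force: [-2.1, -4.2, 1.6]
width: 0.003
```

```bash
python3 -c "
from h import *
plan(.476,-.056,.055,84.4)
s=np.mean([manip.snapshot('side')['frame'].astype(float) for i in range(4)],0).astype(np.uint8)
crop(s,360,235,36,50,14,'s11.png')
plan(.476,-.056,.055,84.4)
"
```

```text
t 20.15 pos [ 0.4759 -0.0494  0.0568] rot [-1.7999e+02  9.0000e-02  8.4480e+01] F [-2.1  -4.22  1.62] w 0.003
shift units [-0.262  0.029  0.072] rot units [-0.001  0.015  0.014] shift units in target frame [-0.262  0.03   0.072]
t 20.35 pos [ 0.4759 -0.0494  0.0568] rot [-1.7999e+02  9.0000e-02  8.4480e+01] F [-0.92 -3.63  0.92] w 0.01
shift units [-0.263  0.03   0.072] rot units [-0.001  0.015  0.014] shift units in target frame [-0.263  0.031  0.072]
```

View pics/s11.png

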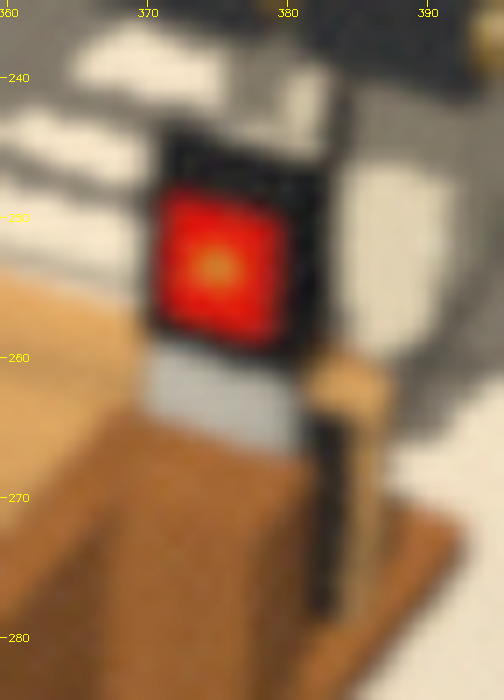

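Request:
{"op": "step_arm", "data": {
  "targets": [
    [0.008,-0.003,0,0,0,0,0],
    [0.008,-0.003,0,0,0,0,0],
    [0.008,-0.003,0,0,0,0,0],
    [0.008,-0.003,0,0,0,0,0],
    [0.008,-0.003,0,0,0,0,0]
  ]
}}

```text
time_s: 20.98
eef_pos: [0.4756, -0.0483, 0.0568]
tool_rot: [-180.0, 0.1, 84.5]
wrist_force: [-1.7, -4.3, 0.2]
width: 0.003
```

```bash
cat >> h.py <<'E'
def st(n=5):
    F=[];r=[]
    for i in range(n):
        im=manip.snapshot('side')['frame'].astype(float)[235:275,360:395]; F.append(manip.sense()['wrist_force'])
        red=np.clip(im[:,:,2]-1.8*im[:,:,1]-20,0,None); red[im[:,:,2]<90]=0
        yy,xx=np.mgrid[235:275,360:395]; r.append(((red*xx).sum()/red.sum(),(red*yy).sum()/red.sum()))
    s=manip.sense(); print("t",s["time_s"],"pos",s["eef_pos"].round(5),"rot",s["tool_rot"].round(2),"F",np.mean(F,0).round(2),"red",np.mean(r,0).round(2))
E
python3 -c "
from h import *
st()
"
```

```text
t 21.225 pos [ 0.47563 -0.04829  0.0568 ] rot [-1.7999e+02  8.0000e-02  8.4480e+01] F [-2.16 -3.51  0.76] red [374.77 253.91]
```

Request:
{"op": "step_arm", "data": {
  "targets": [
    [0.008,-0.003,0,0,0,0,0],
    [0.008,-0.003,0,0,0,0,0],
    [0.008,-0.003,0,0,0,0,0],
    [0.008,-0.003,0,0,0,0,0],
    [0.008,-0.003,0,0,0,0,0]
  ]
}}

```text
time_s: 21.85
eef_pos: [0.4754, -0.0473, 0.0568]
tool_rot: [180.0, 0.1, 84.5]
wrist_force: [-1.8, -3.5, 1.0]
width: 0.004
```

```bash
python3 -c "
from h import *
st()
"
```

```text
t 22.1 pos [ 0.47535 -0.04725  0.05679] rot [-1.800e+02  9.000e-02  8.447e+01] F [-1.86 -3.62  0.59] red [374.64 254.02]
```

Request:
{"op": "step_arm", "data": {
  "targets": [
    [0.008,-0.003,0,0,0,0,0],
    [0.008,-0.003,0,0,0,0,0],
    [0.008,-0.003,0,0,0,0,0]
  ]
}}

```text
time_s: 22.48
eef_pos: [0.4752, -0.0467, 0.0568]
tool_rot: [180.0, 0.1, 84.5]
wrist_force: [-2.1, -3.6, 0.7]
width: -0.0
```

```bash
python3 -c "
from h import *
st(6)
s=np.mean([manip.snapshot('side')['frame'].astype(float) for i in range(4)],0).astype(np.uint8)
crop(s,360,235,36,50,14,'s12.png')
"
```

```text
t 22.775 pos [ 0.47521 -0.04664  0.0568 ] rot [1.800e+02 9.000e-02 8.447e+01] F [-2.13 -3.66  0.75] red [374.54 254.21]
```

View pics/s12.png

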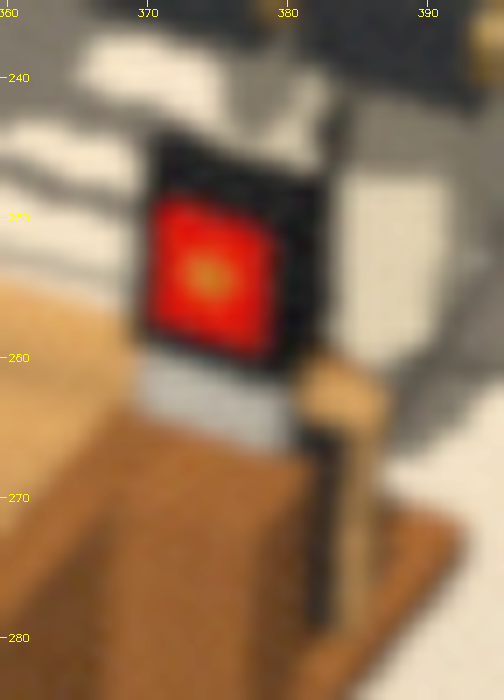

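Request:
{"op": "step_arm", "data": {
  "targets": [
    [0.007,-0.003,0,0,0,0,0],
    [0.007,-0.003,0,0,0,0,0],
    [0.007,-0.003,0,0,0,0,0],
    [0.007,-0.003,0,0,0,0,0]
  ]
}}

```text
time_s: 23.48
eef_pos: [0.4751, -0.046, 0.0568]
tool_rot: [180.0, 0.1, 84.5]
wrist_force: [-1.8, -3.9, 0.8]
width: -0.001
```

```bash
python3 -c "
from h import *
st(5)
"
```

```text
t 23.725 pos [ 0.47507 -0.04597  0.05681] rot [1.7998e+02 1.0000e-01 8.4470e+01] F [-1.85 -3.76  0.93] red [374.47 254.37]
```

Request:
{"op": "step_arm", "data": {
  "targets": [
    [0.007,-0.003,0,0,0,0,0],
    [0.007,-0.003,0,0,0,0,0],
    [0.007,-0.003,0,0,0,0,0],
    [0.007,-0.003,0,0,0,0,0]
  ]
}}

```text
time_s: 24.22
eef_pos: [0.4749, -0.0452, 0.0568]
tool_rot: [180.0, 0.1, 84.5]
wrist_force: [-2.9, -3.6, 1.0]
width: 0.003
```

```bash
python3 -c "
from h import *
st(4)
"
```

```text
t 24.425 pos [ 0.47492 -0.04522  0.05679] rot [1.7998e+02 9.0000e-02 8.4470e+01] F [-1.74 -3.35  0.29] red [374.23 254.41]
```

Request:
{"op": "step_arm", "data": {
  "targets": [
    [0.007,-0.003,0,0,0,0,0],
    [0.007,-0.003,0,0,0,0,0],
    [0.007,-0.003,0,0,0,0,0],
    [0.007,-0.003,0,0,0,0,0]
  ]
}}

```text
time_s: 24.92
eef_pos: [0.4748, -0.0445, 0.0568]
tool_rot: [180.0, 0.1, 84.5]
wrist_force: [-1.0, -4.1, 0.3]
width: 0.001
```

```bash
python3 -c "
from h import *
st(4)
"
```

```text
t 25.125 pos [ 0.47476 -0.0445   0.0568 ] rot [1.7996e+02 1.0000e-01 8.4470e+01] F [-1.46 -3.5   0.13] red [373.85 254.69]
```

Request:
{"op": "step_arm", "data": {
  "targets": [
    [0.007,-0.003,0,0,0,0,0],
    [0.007,-0.003,0,0,0,0,0],
    [0.007,-0.003,0,0,0,0,0]
  ]
}}

```text
time_s: 25.5
eef_pos: [0.4746, -0.044, 0.0568]
tool_rot: [180.0, 0.1, 84.5]
wrist_force: [-1.2, -2.8, 0.8]
width: 0.006
```

```bash
python3 -c "
from h import *
st(4)
s=np.mean([manip.snapshot('side')['frame'].astype(float) for i in range(3)],0).astype(np.uint8)
crop(s,360,235,36,50,14,'s13.png')
"
```

```text
t 25.7 pos [ 0.47465 -0.04395  0.0568 ] rot [1.7996e+02 1.0000e-01 8.4470e+01] F [-0.9  -3.61  0.04] red [373.73 254.84]
```

View pics/s13.png

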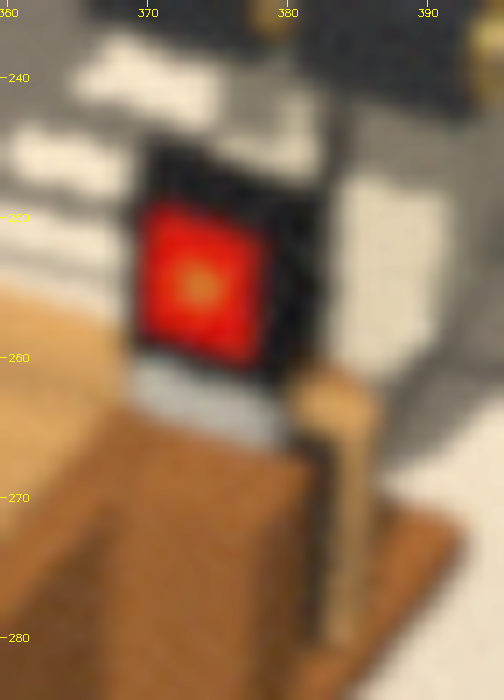

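Request:
{"op": "step_arm", "data": {
  "targets": [
    [0.006,-0.002,0,0,0,0,0],
    [0.006,-0.002,0,0,0,0,0],
    [0.006,-0.002,0,0,0,0,0]
  ]
}}

```text
time_s: 26.22
eef_pos: [0.4746, -0.0435, 0.0568]
tool_rot: [180.0, 0.1, 84.5]
wrist_force: [-0.8, -4.4, -0.2]
width: 0.006
```

```bash
python3 -c "
from h import *
st(4)
"
```

```text
t 26.425 pos [ 0.47455 -0.0435   0.05681] rot [1.7995e+02 1.0000e-01 8.4470e+01] F [-1.01 -3.28 -0.2 ] red [373.74 254.82]
```

Request:
{"op": "step_arm", "data": {
  "targets": [
    [0.006,-0.002,0,0,0,0,0],
    [0.006,-0.002,0,0,0,0,0],
    [0.006,-0.002,0,0,0,0,0]
  ]
}}

```text
time_s: 26.8
eef_pos: [0.4745, -0.0432, 0.0568]
tool_rot: [179.9, 0.1, 84.5]
wrist_force: [-1.2, -4.8, 0.1]
width: 0.002
```

```bash
python3 -c "
from h import *
st(4)
"
```

```text
t 27.0 pos [ 0.47451 -0.04322  0.0568 ] rot [1.7994e+02 1.2000e-01 8.4470e+01] F [-1.14 -4.36 -0.6 ] red [373.72 254.73]
```

Request:
{"op": "step_arm", "data": {
  "targets": [
    [0.006,-0.002,0,0,0,0,0],
    [0,0,0,0,0,0,0]
  ]
}}

```text
time_s: 27.25
eef_pos: [0.4745, -0.0433, 0.0568]
tool_rot: [179.9, 0.1, 84.5]
wrist_force: [-1.1, -3.6, -0.7]
width: 0.004
```

```bash
python3 -c "
from h import *
st(4)
"
```

```text
t 27.45 pos [ 0.47451 -0.04322  0.05683] rot [1.7994e+02 1.3000e-01 8.4470e+01] F [-0.83 -4.93 -0.29] red [373.74 254.77]
```

Request:
{"op": "step_arm", "data": {
  "targets": [
    [0.01,-0.003,0,0,0,0,0]
  ]
}}

```text
time_s: 27.58
eef_pos: [0.4745, -0.0431, 0.0568]
tool_rot: [179.9, 0.1, 84.5]
wrist_force: [-0.9, -5.5, -0.5]
width: 0.005
```

```bash
python3 -c "
from h import *
st(5)
"
```

```text
t 27.825 pos [ 0.47451 -0.04314  0.05685] rot [1.7993e+02 1.4000e-01 8.4470e+01] F [-1.15 -5.26 -0.6 ] red [373.73 254.78]
```

Request:
{"op": "step_arm", "data": {
  "targets": [
    [0.014,-0.003,0,0,0,0,0]
  ]
}}

```text
time_s: 27.95
eef_pos: [0.4745, -0.0431, 0.0568]
tool_rot: [179.9, 0.2, 84.5]
wrist_force: [-1.4, -6.8, -1.0]
width: 0.008
```

```bash
python3 -c "
from h import *
st(5)
"
```

```text
t 28.2 pos [ 0.47452 -0.04308  0.05684] rot [1.7992e+02 1.7000e-01 8.4490e+01] F [-1.67 -6.22 -0.31] red [373.76 254.78]
```

Request:
{"op": "step_arm", "data": {
  "targets": [
    [0.018,-0.004,0,0,0,0,0],
    [0.018,-0.004,0,0,0,0,0]
  ]
}}

```text
time_s: 28.45
eef_pos: [0.4745, -0.043, 0.0569]
tool_rot: [179.9, 0.2, 84.5]
wrist_force: [-2.3, -7.1, -0.2]
width: 0.006
```

```bash
python3 -c "
from h import *
st(5)
"
```

```text
t 28.7 pos [ 0.47449 -0.04301  0.05686] rot [179.9    0.24  84.5 ] F [-1.39 -7.48 -0.58] red [373.74 254.76]
```

Request:
{"op": "step_arm", "data": {
  "targets": [
    [-0.2,0,0,0,0,0,0],
    [-0.4,0,0,0,0,0,0],
    [0,0,-0.8,0,0,0,0.2],
    [0,0,-0.9,0,0,0,0.5],
    [0,0,-1,0,0,0,0.5]
  ]
}}

```text
time_s: 29.32
eef_pos: [0.472, -0.0578, 0.1245]
tool_rot: [-179.9, 0.0, 84.4]
wrist_force: [0.2, -0.1, -0.6]
width: 0.285
```

Request:
{"op": "step_arm", "data": {
  "targets": [
    [0,0,-1,0,0,0,0.5],
    [0,0,-0.5,0,0,0,0.5]
  ]
}}

```text
time_s: 29.58
eef_pos: [0.4725, -0.0582, 0.164]
tool_rot: [-180.0, -0.0, 84.4]
wrist_force: [0.1, 0.2, -0.8]
width: 0.481
```

```bash
python3 -c "
from h import *
st(3)
print(pix2z('side',373.75,254.77,.077))
t=snap('top')['frame'];s=snap('side')['frame']
crop(s,335,230,65,65,9,'s14.png');crop(t,295,255,60,65,8,'t14.png')
plan(.479,0,.13,84.4)
"
```

```text
t 29.725 pos [ 0.47211 -0.0581   0.16284] rot [-1.7993e+02 -2.0000e-02  8.4400e+01] F [0.15 0.03 0.38] red [373.73 254.78]
[0.48348465 0.00479028 0.077     ]
t 29.825 pos [ 0.4715 -0.0579  0.1619] rot [-1.798e+02 -4.000e-02  8.441e+01] F [-0.05 -0.09 -0.26] w 0.502
shift units [2.333 0.077 1.278] rot units [-0.034 -0.007  0.001] shift units in target frame [2.334 0.072 1.277]
```

View pics/s14.png

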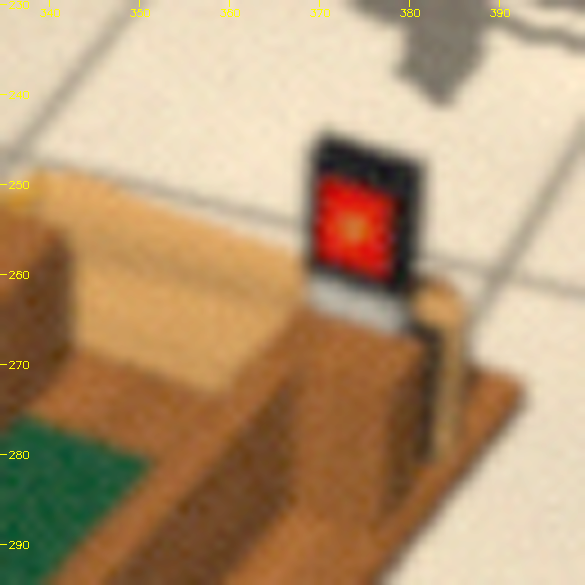

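View pics/t14.png

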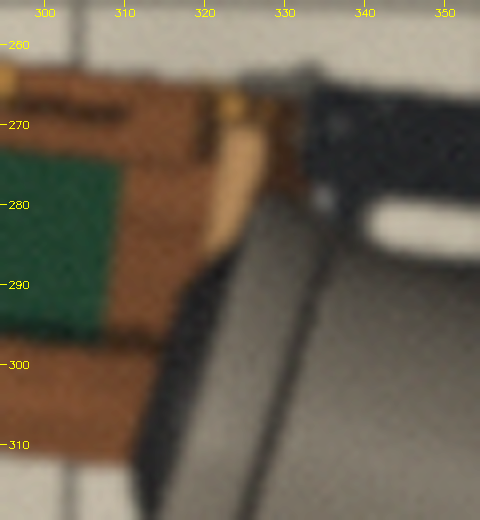

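```bash
python3 -c "
from h import *
print('held',pix2z('side',375.4,253,.077)-pix2z('side',373.75,254.77,.077))
def red(f):
  im=cv2.imread(f)
yaw=lambda a,b,z:(lambda d:np.degrees(np.arctan2(d[1],d[0])))(pix2z('side',*a,z)-pix2z('side',*b,z))
print('yaw now',yaw((370,244.7),(381.2,247.6),.094))
im=cv2.imread('pics/side0.png')
A=np.mean([manip.snapshot('side')['frame'].astype(float) for i in range(5)],0)
np.save('avg14.npy',A)
c=A[240:265,362:392]
# handle: dark mask row-wise top edge
g=c.sum(2)
for x in range(7,20):
  col=g[:14,x]; k=np.argmax(col<300); 
  f=k-1+(col[k-1]-300)/(col[k-1]-col[k]); print(362+x,round(240+f,2),end=' | ')
"
```

```text
held [-0.00086908 -0.00745782  0.        ]
yaw now -2.1812146820515017
369 246.12 | 370 244.68 | 371 244.22 | 372 244.37 | 373 244.61 | 374 244.97 | 375 245.33 | 376 245.6 | 377 245.87 | 378 246.16 | 379 246.44 | 380 246.83 | 381 247.26 |
```

```bash
python3 -c "
from h import *
yaw=lambda a,b,z:(lambda d:np.degrees(np.arctan2(d[1],d[0])))(pix2z('side',*a,z)-pix2z('side',*b,z))
print(yaw((371.5,244.3),(380.5,247.0),.094))
# predicted slope for yaw candidates at gauge (.481,.001), back top edge
for y in (-3,-5.6,-8):
  c,s=np.cos(np.radians(y)),np.sin(np.radians(y))
  pts=[np.array([.481+a*c-b*s,.001+a*s+b*c,.094]) for a,b in ((.010,-.005),(-.010,-.005))]
  p=proj('side',np.array(pts)); d=p[1]-p[0]; print(y,p.round(1).tolist(),d[1]/d[0])
# trough wall yaw from averaged top img: base edges
A=np.load('avg0.npz')['top']
g=A.sum(2)
# long bottom edge: for columns 215..325 find transition to bright counter downward
us=[];vs=[]
for u in range(215,325,2):
  col=g[296:320,u]; thr=330
  k=np.argmax(col>thr); 
  if k>0: us.append(u); vs.append(296+k-1+(thr-col[k-1])/(col[k]-col[k-1]))
us=np.array(us);vs=np.array(vs); p=np.polyfit(us,vs,1); r=vs-np.polyval(p,us); m=abs(r)<.4; p=np.polyfit(us[m],vs[m],1); print(p,m.sum(),len(m),g[318,230])
a,b=pix2z('top',215,np.polyval(p,215),0.005),pix2z('top',325,np.polyval(p,325),.005); d=a-b; print('trough yaw',np.degrees(np.arctan2(-d[0],d[1])),np.degrees(np.arctan2(-d[0],d[1])))
us=[];vs=[]
for u in range(215,320,2):
  col=g[240:272,u][::-1]; thr=330
  k=np.argmax(col>thr); us.append(u); vs.append(271-(k-1+(thr-col[k-1])/(col[k]-col[k-1])))
us=np.array(us);vs=np.array(vs);p=np.polyfit(us,vs,1)
for _ in range(5):
  r=vs-np.polyval(p,us); m=abs(r)<max(.3,np.median(abs(r))*2); p=np.polyfit(us[m],vs[m],1)
a,b=pix2z('top',215,np.polyval(p,215),0.005),pix2z('top',325,np.polyval(p,325),.005); d=a-b; print('yaw2',np.degrees(np.arctan2(-d[0],d[1])),m.sum())
"
```

```text
-5.9147457154739005
-3 [[372.4, 244.6], [381.6, 247.1]] 0.2672617956541813
-5.6 [[372.6, 244.5], [381.6, 247.2]] 0.29629837556589733
-8 [[372.7, 244.5], [381.6, 247.3]] 0.32420587465300094
[1.00480394e-01 2.84224359e+02] 12 25 344.3333333333333
trough yaw -4.731184412460543 -4.731184412460543
yaw2 -11.650102468586791 41
```

```bash
python3 -c "
from h import *
def cen(im):
  im=im.astype(float); red=np.clip(im[:,:,2]-1.8*im[:,:,1]-20,0,None); red[im[:,:,2]<90]=0
  yy,xx=np.mgrid[:im.shape[0],:im.shape[1]]; return (red*xx).sum()/red.sum(),(red*yy).sum()/red.sum()
for f,k,o in (('s7',8,(340,210)),('s8',8,(340,210)),('s14',9,(335,230)),('s13',14,(360,235))):
  x,y=cen(cv2.imread(f'pics/{f}.png')); u,v=(x+.5)/k+o[0]-.5,(y+.5)/k+o[1]-.5; print(f,round(u,2),round(v,2),pix2z('side',u,v,.077))
"
```

```text
s7 376.05 253.36 [ 0.48098117 -0.00198026  0.077     ]
s8 375.54 253.1 [ 0.48222914 -0.00243589  0.077     ]
s14 373.84 254.75 [0.4833524  0.00463429 0.077     ]
s13 373.82 254.84 [0.48326513 0.0049589  0.077     ]
```

Request:
{"op": "step_arm", "data": {
  "targets": [
    [0.5,0.03,0,-0.03,0,0,0.5],
    [0.8,0,0,0,0,0,0.5],
    [0.7,0,0,0,0,0,0.5],
    [0.3,0,0.2,0,0,0,0.5],
    [0,0,0.3,0,0,0,0.5]
  ]
}}

```text
time_s: 30.7
eef_pos: [0.4784, 0.0032, 0.1486]
tool_rot: [180.0, -0.1, 84.4]
wrist_force: [-0.6, 0.6, -0.0]
width: 0.501
```

```bash
python3 -c "
from h import *
plan(.481,.0015,.0825,84.3)
"
```

```text
t 30.7 pos [0.4784 0.0032 0.1486] rot [ 1.7999e+02 -7.0000e-02  8.4420e+01] F [-0.63  0.55 -0.05] w 0.501
shift units [-0.06   0.108  2.646] rot units [ 0.002 -0.012  0.021] shift units in target frame [-0.056  0.109  2.646]
```

Request:
{"op": "step_arm", "data": {
  "targets": [
    [-0.06,0.11,0.3,0,-0.01,0.02,0.5],
    [0,0,0.6,0,0,0,0.5],
    [0,0,0.6,0,0,0,0.5],
    [0,0,0.6,0,0,0,0.5],
    [0,0,0.3,0,0,0,0.5]
  ]
}}

```text
time_s: 31.32
eef_pos: [0.4812, -0.0012, 0.0843]
tool_rot: [-179.9, 0.0, 84.1]
wrist_force: [-0.2, 0.5, -0.7]
width: 0.503
```

```bash
python3 -c "
from h import *
plan(.481,.0015,.0825,84.3)
"
```

```text
t 31.325 pos [ 0.4812 -0.0012  0.0843] rot [-1.7993e+02  3.0000e-02  8.4120e+01] F [-0.22  0.45 -0.72] w 0.503
shift units [ 0.106 -0.018  0.074] rot units [-0.011  0.005 -0.03 ] shift units in target frame [ 0.106 -0.017  0.074]
```

Request:
{"op": "step_arm", "data": {
  "targets": [
    [0.08,0,0.06,-0.01,0,-0.03,0.45],
    [0,0,0,0,0,0,0.4]
  ]
}}

```text
time_s: 31.58
eef_pos: [0.4814, 0.0004, 0.0824]
tool_rot: [-180.0, 0.0, 84.3]
wrist_force: [-0.5, 0.4, -0.5]
width: 0.412
```

```bash
python3 -c "
from h import *
plan(.481,.0015,.0825,84.3)
st(2)
s=snap('side')['frame']
crop(s,335,220,75,75,8,'s15.png')
"
```

```text
t 31.575 pos [4.814e-01 4.000e-04 8.240e-02] rot [-1.7996e+02  3.0000e-02  8.4260e+01] F [-0.5   0.38 -0.54] w 0.412
shift units [ 0.042 -0.021 -0.004] rot units [-0.007  0.005 -0.007] shift units in target frame [ 0.042 -0.021 -0.004]
t 31.675 pos [4.8154e-01 3.7000e-04 8.2650e-02] rot [-1.7999e+02  3.0000e-02  8.4260e+01] F [-0.27 -0.63 -0.63] red [373.72 254.81]
```

View pics/s15.png

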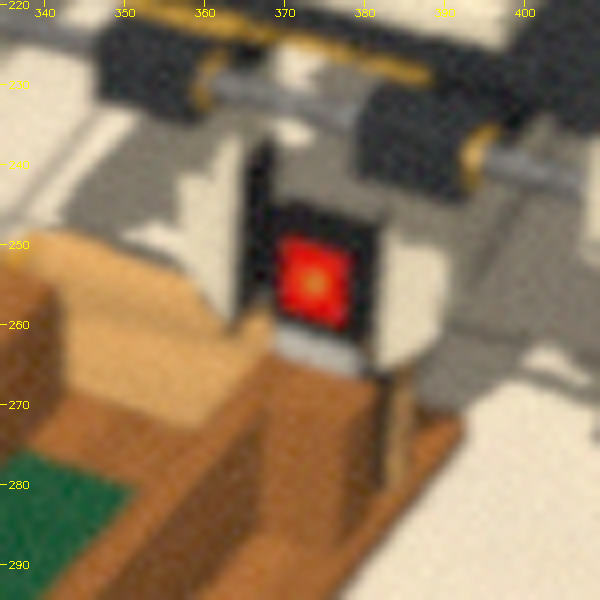

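Request:
{"op": "step_arm", "data": {
  "targets": [
    [0.03,-0.01,0,0,0,0,0.34],
    [0,0,0,0,0,0,0.25],
    [0,0,0,0,0,0,0.1],
    [0,0,0,0,0,0,0.1],
    [0,0,0,0,0,0,0.1]
  ]
}}

```text
time_s: 32.35
eef_pos: [0.4815, 0.0013, 0.0833]
tool_rot: [179.9, 0.0, 84.3]
wrist_force: [1.0, -0.3, -0.4]
width: 0.279
```

```bash
python3 -c "
from h import *
plan(.481,.0015,.1025,84.3)
st(4)
"
```

```text
t 32.35 pos [0.4815 0.0013 0.0833] rot [1.7995e+02 4.0000e-02 8.4280e+01] F [ 1.04 -0.25 -0.44] w 0.279
shift units [ 0.006 -0.021 -0.767] rot units [ 0.008  0.007 -0.003] shift units in target frame [ 0.006 -0.022 -0.767]
t 32.55 pos [0.4815  0.00127 0.08332] rot [1.7995e+02 4.0000e-02 8.4270e+01] F [-0.9   0.   -0.24] red [373.59 254.62]
```

Request:
{"op": "step_arm", "data": {
  "targets": [
    [0,0,-0.05,0,0,0,0.1],
    [0,0,-0.08,0,0,0,0.1],
    [0,0,-0.1,0,0,0,0.1],
    [0,0,-0.1,0,0,0,0.1]
  ]
}}

```text
time_s: 33.05
eef_pos: [0.4808, 0.0014, 0.0912]
tool_rot: [-179.9, 0.0, 84.3]
wrist_force: [0.2, 0.3, -4.0]
width: 0.278
```

```bash
python3 -c "
from h import *
plan(.4815,.0013,.1035,84.3)
st(3)
"
```

```text
t 33.05 pos [0.4808 0.0014 0.0912] rot [-1.7993e+02  4.0000e-02  8.4280e+01] F [ 0.25  0.31 -3.99] w 0.278
shift units [-0.001  0.026 -0.49 ] rot units [-0.011  0.006 -0.003] shift units in target frame [-0.     0.027 -0.49 ]
t 33.2 pos [0.48092 0.00137 0.09147] rot [-1.7996e+02  4.0000e-02  8.4280e+01] F [-1.28  0.07 -0.13] red [374.26 251.4 ]
```

Request:
{"op": "step_arm", "data": {
  "targets": [
    [0,0,-0.1,0,0,0,0.1],
    [0,0,-0.1,0,0,0,0.1],
    [0,0,-0.1,0,0,0,0.1],
    [0,0,-0.1,0,0,0,0.1]
  ]
}}

```text
time_s: 33.7
eef_pos: [0.4809, 0.0014, 0.1019]
tool_rot: [-179.9, 0.0, 84.3]
wrist_force: [0.2, 0.5, -3.4]
width: 0.282
```

```bash
python3 -c "
from h import *
plan(.4815,.0013,.0825,84.3)
st(3)
s=snap('side')['frame']
crop(s,335,220,75,75,8,'s16.png')
"
```

```text
t 33.7 pos [0.4809 0.0014 0.1019] rot [-1.7994e+02  4.0000e-02  8.4280e+01] F [ 0.2   0.48 -3.45] w 0.282
shift units [0.    0.026 0.775] rot units [-0.009  0.006 -0.004] shift units in target frame [-0.     0.025  0.775]
t 33.85 pos [0.48091 0.00137 0.10206] rot [-1.7996e+02  4.0000e-02  8.4280e+01] F [-1.15 -0.14 -0.07] red [374.51 246.98]
```

View pics/s16.png

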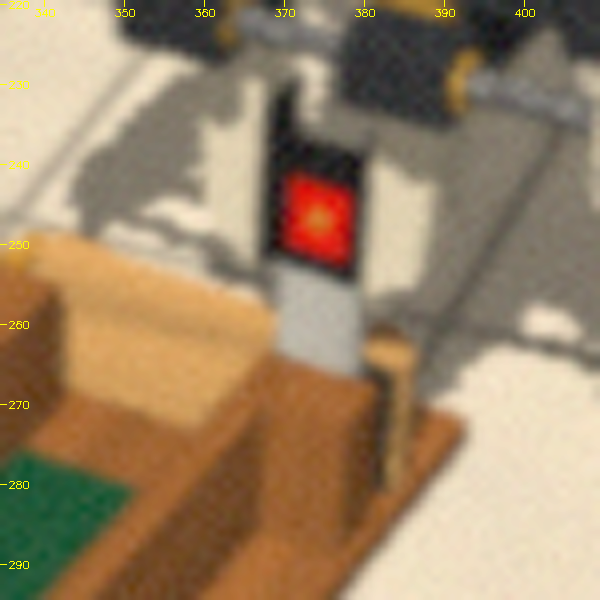

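Drawn up about 19 mm, with roughly 3 N of drag at the wrist. Next I slide it back down.

Request:
{"op": "step_arm", "data": {
  "targets": [
    [0,0,0.06,0,0,0,0.1],
    [0,0,0.1,0,0,0,0.1],
    [0,0,0.1,0,0,0,0.1],
    [0,0,0.1,0,0,0,0.1],
    [0,0,0.1,0,0,0,0.1]
  ]
}}

```text
time_s: 34.52
eef_pos: [0.4821, 0.0012, 0.0906]
tool_rot: [179.9, 0.0, 84.3]
wrist_force: [-0.3, -0.0, 2.5]
width: 0.28
```

```bash
python3 -c "
from h import *
plan(.481,.0013,.0825,84.3)
"
```

```text
t 34.525 pos [0.4821 0.0012 0.0906] rot [1.7986e+02 4.0000e-02 8.4270e+01] F [-0.3  -0.04  2.48] w 0.28
shift units [-0.001 -0.045  0.323] rot units [ 0.024  0.007 -0.005] shift units in target frame [-0.001 -0.044  0.323]
```

Request:
{"op": "step_arm", "data": {
  "targets": [
    [0,-0.02,0.1,0.02,0,0,0.1],
    [0,0,0.1,0,0,0,0.1],
    [0,0,0.06,0,0,0,0.1],
    [0,0,0.04,0,0,0,0.1]
  ]
}}

```text
time_s: 35.02
eef_pos: [0.4819, 0.0012, 0.0832]
tool_rot: [180.0, 0.0, 84.3]
wrist_force: [-4.1, 0.4, 17.6]
width: 0.279
```

Request:
{"op": "step_arm", "data": {
  "targets": [
    [0,0,0.04,0,0,0,0.1],
    [0,0,0.04,0,0,0,0.1]
  ]
}}

```text
time_s: 35.28
eef_pos: [0.4818, 0.0013, 0.0832]
tool_rot: [179.9, 0.1, 84.3]
wrist_force: [-3.0, 0.5, 13.2]
width: 0.279
```

```bash
python3 -c "
from h import *
plan(.481,.0013,.0825,84.3)
st(4)
"
```

```text
t 35.275 pos [0.4818 0.0013 0.0832] rot [1.7991e+02 5.0000e-02 8.4290e+01] F [-3.05  0.49 13.15] w 0.279
shift units [-0.001 -0.033  0.027] rot units [ 0.015  0.009 -0.002] shift units in target frame [-0.001 -0.033  0.027]
t 35.475 pos [0.48185 0.00124 0.08318] rot [1.7991e+02 5.0000e-02 8.4290e+01] F [-3.49  0.63 13.03] red [373.57 254.69]
```

Seated (13 N on the sill, inlay back at (373.6, 254.7)). I relieve the load, let go and retreat up.

Request:
{"op": "step_arm", "data": {
  "targets": [
    [0,0,0,0,0,0,0.1],
    [0,0,0,0,0,0,0.32],
    [0,0,0,0,0,0,0.4],
    [0,0,0,0,0,0,0.48],
    [0,0,0,0,0,0,0.48]
  ]
}}

```text
time_s: 36.1
eef_pos: [0.4812, 0.0013, 0.0826]
tool_rot: [180.0, 0.1, 84.3]
wrist_force: [-0.1, -0.9, 0.7]
width: 0.475
```

Request:
{"op": "step_arm", "data": {
  "targets": [
    [0,0,-0.3,0,0,0,0.48],
    [0,0,-0.7,0,0,0,0.48],
    [0,0,-0.9,0,0,0,0.48],
    [0,0,-0.9,0,0,0,0.48],
    [0,0,-0.2,0,0,0,0]
  ]
}}

```text
time_s: 36.72
eef_pos: [0.4811, 0.0014, 0.161]
tool_rot: [-180.0, 0.1, 84.3]
wrist_force: [-0.6, -0.0, 0.6]
width: 0.413
```

```bash
python3 -c "
from h import *
st(4)
plan(.4755,-.08,.155,84.4)
s=snap('side')['frame']
crop(s,335,230,65,65,9,'s17.png')
"
```

```text
t 36.925 pos [0.47992 0.00153 0.15873] rot [-1.7974e+02  4.0000e-02  8.4290e+01] F [ 0.   -0.11  0.14] red [373.64 254.63]
t 36.925 pos [0.4799 0.0015 0.1587] rot [-1.7974e+02  4.0000e-02  8.4290e+01] F [ 0.21 -0.01 -0.23] w 0.248
shift units [-3.263  0.149  0.151] rot units [-0.043  0.007 -0.019] shift units in target frame [-3.263  0.142  0.149]
```

View pics/s17.png

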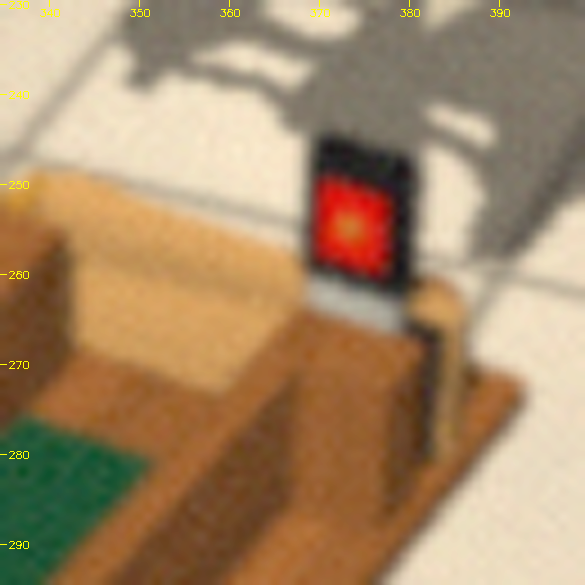

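The gauge is standing down. The force readings can't tell me whether letting go relaxed the nip, so I'll give the knob one more gentle push.

Request:
{"op": "step_arm", "data": {
  "targets": [
    [-0.6,0.03,0,-0.04,0,0,0],
    [-0.9,0.02,0,0,0,0,0],
    [-0.9,0.02,0,0,0,0,0],
    [-0.5,0.02,0,0,0,0,0],
    [0,0,0,0,0,0,0]
  ]
}}

```text
time_s: 37.6
eef_pos: [0.4732, -0.0753, 0.1557]
tool_rot: [-179.7, 0.0, 84.3]
wrist_force: [-0.2, -0.6, -0.8]
width: 0.004
```

Request:
{"op": "step_arm", "data": {
  "targets": [
    [0,0,0.8,0,0,0,0],
    [0,0,0.9,0,0,0,0],
    [0,0,0.9,0,0,0,0],
    [0,0,0.7,0,0,0,0],
    [0,0,0.2,0,0,0,0]
  ]
}}

```text
time_s: 38.22
eef_pos: [0.4732, -0.0734, 0.066]
tool_rot: [-179.8, -0.0, 84.3]
wrist_force: [0.8, -0.5, -0.5]
width: 0.007
```

```bash
python3 -c "
from h import *
plan(.4745,-.0455,.057,84.4)
"
```

```text
t 38.225 pos [ 0.4732 -0.0734  0.066 ] rot [-1.7976e+02 -2.0000e-02  8.4340e+01] F [ 0.75 -0.55 -0.46] w 0.007
shift units [ 1.117 -0.056  0.362] rot units [-0.04  -0.003 -0.01 ] shift units in target frame [ 1.117 -0.056  0.361]
```

Request:
{"op": "step_arm", "data": {
  "targets": [
    [0.1,0,0.25,-0.04,0,0,0],
    [0.2,-0.02,0.08,0,0,0,0],
    [0.2,-0.02,0,0,0,0,0],
    [0.2,0,0,0,0,0,0],
    [0.1,0,0,0,0,0,0]
  ]
}}

```text
time_s: 38.85
eef_pos: [0.4752, -0.0516, 0.0588]
tool_rot: [179.8, -0.0, 84.4]
wrist_force: [-0.9, -0.2, -0.0]
width: 0.002
```

```bash
python3 -c "
from h import *
st(3)
plan(.4745,-.0440,.057,84.4)
"
```

```text
t 39.0 pos [ 0.47507 -0.05194  0.05868] rot [179.85  -0.    84.37] F [ 0.18 -0.61 -0.18] red [373.65 254.62]
t 39.0 pos [ 0.4751 -0.0519  0.0587] rot [179.85  -0.    84.37] F [ 0.11 -0.07 -0.06] w 0.005
shift units [ 0.314 -0.054  0.067] rot units [ 0.026 -0.    -0.005] shift units in target frame [ 0.314 -0.054  0.067]
```

Request:
{"op": "step_arm", "data": {
  "targets": [
    [0.1,-0.05,0.06,0,0,0,0],
    [0.08,0,0,0,0,0,0],
    [0.05,0,0,0,0,0,0],
    [0.03,0,0,0,0,0,0],
    [0,0,0,0,0,0,0]
  ]
}}

```text
time_s: 39.62
eef_pos: [0.4744, -0.0452, 0.0571]
tool_rot: [179.8, -0.0, 84.3]
wrist_force: [-0.6, 0.3, -0.8]
width: 0.004
```

```bash
python3 -c "
from h import *
st(3)
plan(.4745,-.0433,.057,84.4)
"
```

```text
t 39.775 pos [ 0.47441 -0.04526  0.05705] rot [179.85   0.    84.33] F [0.32 0.5  0.01] red [373.65 254.59]
t 39.775 pos [ 0.4744 -0.0453  0.057 ] rot [179.85   0.    84.33] F [ 0.97 -0.03  0.35] w 0.001
shift units [ 0.078 -0.004  0.002] rot units [ 0.026  0.    -0.011] shift units in target frame [ 0.078 -0.004  0.002]
```

Request:
{"op": "step_arm", "data": {
  "targets": [
    [0.02,0,0,0,0,0,0],
    [0.02,0,0,0,0,0,0],
    [0.02,0,0,0,0,0,0],
    [0.012,0,0,0,0,0,0],
    [0.012,0,0,0,0,0,0]
  ]
}}

```text
time_s: 40.4
eef_pos: [0.4746, -0.0433, 0.0571]
tool_rot: [179.8, 0.0, 84.3]
wrist_force: [0.1, -2.6, -0.0]
width: 0.005
```

Request:
{"op": "step_arm", "data": {
  "targets": [
    [0.012,0,0,0,0,0,0],
    [0.012,0,0,0,0,0,0]
  ]
}}

```text
time_s: 40.65
eef_pos: [0.4746, -0.0432, 0.0571]
tool_rot: [179.8, 0.1, 84.3]
wrist_force: [0.1, -3.3, 0.6]
width: 0.004
```

```bash
python3 -c "
from h import *
st(4)
"
```

```text
t 40.85 pos [ 0.47468 -0.04318  0.05709] rot [1.7984e+02 6.0000e-02 8.4350e+01] F [-0.57 -3.46  0.02] red [373.65 254.63]
```

Request:
{"op": "step_arm", "data": {
  "targets": [
    [0.016,0,0,0,0,0,0],
    [0.018,0,0,0,0,0,0],
    [0.018,0,0,0,0,0,0]
  ]
}}

```text
time_s: 41.22
eef_pos: [0.4747, -0.0431, 0.0571]
tool_rot: [179.8, 0.2, 84.4]
wrist_force: [-1.5, -6.1, 0.0]
width: 0.005
```

```bash
python3 -c "
from h import *
st(4)
"
```

```text
t 41.425 pos [ 0.47471 -0.04309  0.05712] rot [1.7984e+02 1.7000e-01 8.4370e+01] F [-1.11 -6.21  0.05] red [373.6 254.6]
```

Request:
{"op": "step_arm", "data": {
  "targets": [
    [-0.2,0,0,0,0,0,0],
    [-0.6,0,0,0,0,0,0],
    [-0.6,0,-0.6,0,0,0,0],
    [0,0,-0.9,0,0,0,0],
    [0,0,-0.9,0,0,0,0]
  ]
}}

```text
time_s: 42.05
eef_pos: [0.4698, -0.08, 0.1171]
tool_rot: [-179.9, -0.0, 84.3]
wrist_force: [0.1, -0.5, -0.9]
width: 0.002
```

Request:
{"op": "step_arm", "data": {
  "targets": [
    [-0.5,0,-0.5,0,0,0,0],
    [-0.5,0,-0.5,0,0,0,0],
    [0,0,0,0,0,0,0],
    [0,0,0,0,0,0,0]
  ]
}}

```text
time_s: 42.55
eef_pos: [0.4672, -0.1083, 0.1436]
tool_rot: [180.0, -0.0, 84.2]
wrist_force: [0.2, 0.7, -0.4]
width: 0.006
```

```bash
python3 -c "
from h import *
st(4)
s=snap('side','fin.png')['frame']
crop(s,335,230,65,65,9,'s18.png')
"
```

```text
t 42.75 pos [ 0.46734 -0.10783  0.14359] rot [ 1.7998e+02 -1.0000e-02  8.4270e+01] F [ 0.08 -0.47 -0.44] red [373.62 254.64]
```

View pics/s18.png

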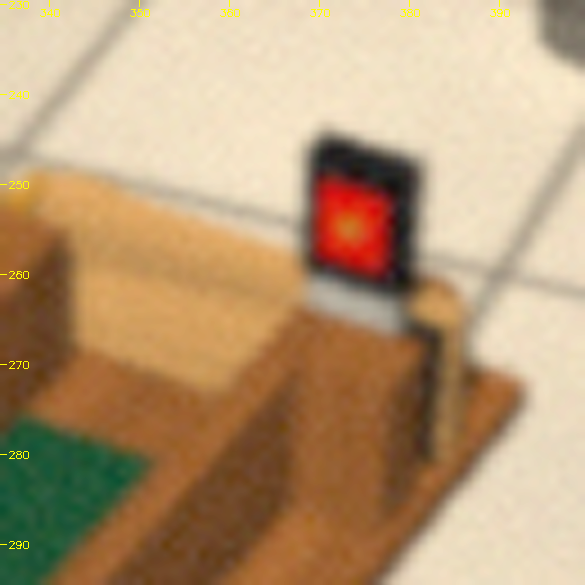

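View pics/fin.png

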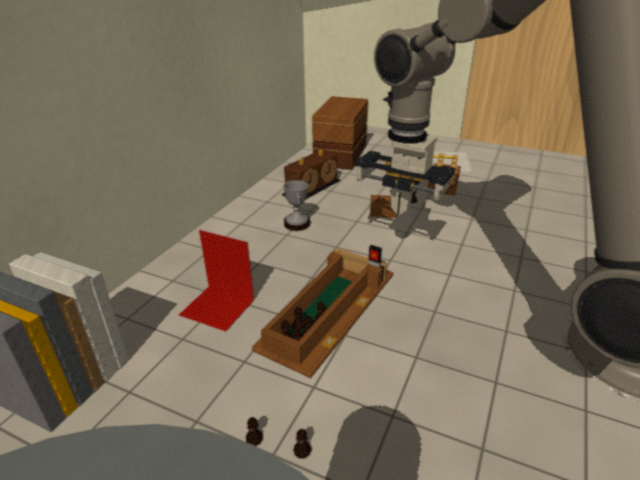

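The gauge stands upright and seated (inlay at (373.6, 254.6), unchanged). The cup at (297,205) and the bookend are where they were, the pawns in view are unmoved (the gripper hides the one by the stand), and the arm is clear. Handing in.

```bash
python3 -c "
from cell import manip
print(manip.sign_off())"
```

```text
the job is handed in; nothing more can be done
None
```

I carried out the whole sequence and handed the job in with the gauge standing by itself in the gap, nipped by the gate. The hand-in gave no verdict.

**Setting the gauge:** I took it from the stand, lowered it into the gap onto the sill and let go. It stayed standing.

**Shutting the gate:** I pushed the knob in small steps until the gate nipped the blade. The push peaked at about 7.5 N, of which about 3.5 N was only moving the hinge. That puts the nip at roughly 3–4 N, well under the 9 N limit.

**Feeling the fit:** Drawing the gauge up about 19 mm gave a drag of roughly 3 N. I slid it fully down again, with about 13 N measured on the sill, and let go.

**Final push:** I pushed the knob once more to 6.2 N, because letting go could have loosened the nip. The gate had not moved, so I backed the arm away.

**Last checks:**
- **Gauge:** in the final picture it stands upright and fully down, and did not shift when the arm left. By my measurement it is about 2 mm off the post's middle sideways, give or take a few millimetres.
- **Other objects:** the cup and bookend are where they were, and so are the pawns in view. The gripper hid the pawn beside the stand in that picture, so I did not check that one.
- **Time:** 42.8 s used of the 64 s allowed.
- **Not measured directly:** the nip force is worked out from the wrist force and the drag. The two cameras' position readings also differed from the arm's by about 2 mm.

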